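# Swap a failed relay under two stacked circuit boards at the microscope bench

## Robot

A 6-joint arm with a two-finger parallel gripper is mounted at the origin on the work surface. World frame = base frame: x ahead of the robot, y to its left, z up, the work surface at z = 0. Lengths are in m, angles in rad, forces in N, time in s.
With the tool pointing down it reaches from about 0.35 to 0.975 m from the base axis. Payload 4.9 kg.
Tool frame: the origin (TCP) lies between the finger pads; the fingertips stand 25 mm ahead of it and the grasp point (between the pads) lies 6 mm ahead of it (ctrl.tip_reach is the distance from the TCP to the fingertips, in m); z points along the fingers, y is the direction in which the jaws open and shut (so a half turn about z gives the same grasp; the last joint's range is limited). The gripper opens to 85 mm and grips with 20 to 120 N. Pads are 22 mm wide; open, the fingers measure 114 mm over their backs; the gripper's body (76 mm by 85 mm) begins 54 mm behind the grasp point. The pads swing forward as they close: fully open they stand 13 mm farther back than shut.
Start: joints at [1.11, 0.053, 1.613, -0, 1.476, -0.119], TCP at [0.209, 0.589, 0.256] pointing down, gripper open.
Joint ranges: [-3.01, 3.01], [-1.01, 2.22], [0.06, 2.58], [-1.02, 4.17], [0.09, 2.62], [-3.14, 3.14]. Speed limits (rad/s): [2.57, 2.57, 3.14, 3.14, 3.14, 3.14].

## Interface

Orientations are given as a rotation vector (axis times angle).
In Python, from station import get_obs, get_image, camera_params, order, ctrl gives the robot as it stands.
- The arm moves only by the tool move_arm, never from a script. Its argument "deltas" is one flat list of numbers, 5 for each row, row after row: the opening, from -1 (shut) to 1 (fully open), so that 0 is half open, then the shift along the tool's x, y, z in m, then the turn about the tool's z in degrees. In form: [fingers, tx, ty, tz, turn, fingers, tx, ty, tz, turn, ...]. A call has 1 to 10 rows; each row is the pose to reach, as a shift and turn from the pose measured when the call began, along the tool's axes at that moment; what a row does not reach only later rows make up. A row lasts 1/10 s, in which the tool goes at most 50 mm and 8.59 degrees, less where a joint would pass 70% of its speed; a pose out of reach is approached as far as the arm can. A call with a gripper value outside its range is refused whole. The fingers move at their own pace and stop on an object; "force" is the grip in N (left out, the last holds). Time passes only in rows, so rows that repeat a pose let the fingers close. It gives the time, the measured TCP pose, the force and the opening at its end, in the units of the state.
- get_obs(): the state, without advancing time (a new reading comes with each control period).
- get_image(name): name is "scene" or "top"; returns the picture (384x512x3 uint8, red, green, blue); there is no depth.
- camera_params(name): a dict with "camera_matrix" (3x3 intrinsics, pixels), "extrinsics" (4x4, takes a point from camera to world coordinates). Camera axes: x right, y up, looking along -z (the intrinsics and any distortion apply to the point x, -y, -z); pixel columns grow to the right and rows downward; lengths in m; the calibration is good to about 2 mm. A picture is of the moment at which its call begins. camera_params takes no time and is no camera call.
- order.finish_job(): hands the job in, once; it reports no verdict.
The state is a dict: "t": time; "q": joint angles; "dq": joint speeds; "effort": joint torques, N m; "tool_pos": TCP position; "tool_rot": TCP orientation; "contact_force": force on the tool from outside, world axes, zero at the start; "wrist_torque": the same for the moment, N m; "opening": finger opening in m.
Only numpy, scipy, OpenCV 4.12 (cv2) and the standard library are available. Lean on these libraries where they do the work, as an engineer would, in place of code of your own. Each camera call takes 0.05 s, during which the arm holds its last target. There are 200 camera calls.

## Task

The plug-in relay in the opened control unit has failed, and the screws are already out: lift off the small upper board, then the large lower board, and lay both flat on the antistatic mat. Stand the failed relay upright in the middle of the round black plate of the microscope's micrometer stage, and plug the spare relay from the parts tray upright into the empty socket. Then put the large board and after it the small board back on their posts, fully home and the same way round as before, without pushing aside or tipping the solvent bottle or the dish of screws.

Things in the scene. Friction and masses are not known exactly. Their poses are not given: they have to be found in the camera images.
- unit: Opened control unit, fixed: aluminium tray 190 (x) x 112 (y) mm. Origin: centre of underside, z up. Four brass standoffs at x +-71, y +-32: 12 mm thick, shoulder at z 48, pointed 4.5 mm stud to z 60. Black relay socket at x +46, y 0: open recess 34 (x) x 28 (y), floor z 6, rim z 11, wall 3, loose fit, no clips. In place, board points are at x +10, y 0, z 66 (lower), x -36, y 0, z 89 (upper).
- lower_sink (a point): Large green lower board 160 x 84 x 3 mm, 0.18 kg, loose on the standoffs. Point: centre of its finned heat sink, 18 (x) x 26 (y) x 30 mm, to lift it by, 10 mm to +x of board centre; underside 18 mm below. x along board, as the unit's at first. From board centre: 9.5 mm holes x +-71, y +-32; relay window x +46; 12 mm posts x -58, y +-26 and x -14, y +-20, shoulder 20 above board, 12 mm studs.
- upper_core (a point): Small green upper board 64 (x) x 72 (y) x 3 mm, 0.11 kg, loose on the lower board's posts. Point: centre of the transformer, 24 (x) x 26 (y) x 30 mm, to lift it by, at the board's middle; underside 18 mm below. Axes at the start as the unit's. 9.5 mm holes at x -22, y +-26 and x +22, y +-20: it fits one way round only.
- failed_mid (a point): Failed relay, loose: upright clear-cased plug-in relay 28 (x) x 22 (y) x 38 mm, 0.04 kg, black foot, copper coil inside, seen in the unit's socket through the lower board's window; its x along the unit's x, its top 4 mm below the lower board. Point: its centre, 19 mm above its flat foot.
- spare_mid (a point): Spare relay, loose: same as the failed one (28 x 22 x 38 mm), standing upright in the parts tray, its x within 0.5 rad of world x. Point: its centre, 19 mm above its flat foot. Goes in the socket either way round, its 28 mm side along the unit's x.
- esd_mat: The side area: a blue-grey antistatic mat 200 (x) x 210 (y) x 3 mm, fixed to the bench. Origin: centre of its underside. Room for both boards side by side (centres at y -50 and y +50 mm, long side along its x).
- xy_stage: The microscope's micrometer stage, standing ready on the bench, fixed: aluminium block 110 x 110 mm, two micrometer heads on its -y side reaching 120 mm from its middle, flat round black plate 92 mm across in the middle. Origin: centre of its underside, z up; plate top 42 mm above.
- parts_tray: The parts tray in which the spare stands: a black open tray 100 (x) x 84 (y) mm, walls 10 mm high, floor 3 mm thick, fixed to the bench. Origin: centre of its underside.
- bottle: A bystander: upright white solvent bottle with a metal pump top, 42 mm across and 100 mm tall, loose. Origin: centre of its underside. Leave it alone.
- screw_dish: A bystander: low round steel dish holding the unit's screws, 62 mm across and 14 mm high, loose. Origin: centre of its underside. Leave it alone.
Things that resemble listed ones, but are neither listed nor needed, are in the scene too. Leave any orange or pink look-alike of the part that bears upper_core alone.

How it is judged:
By the outcome, as a careful person would: the job done as asked, in the order asked, and still so for the second after the job is handed in, with the robot touching nothing.
It also fails if it takes over 144 s, if anything falls off the work surface, if the arm or the gripper's body presses on something with over 40 N, if the wrist force passes 120 N, or if a joint passes its speed limit or range.

## Working session

There is one attempt and no reset: what is moved stays moved. The work goes in short steps, Python scripts to look and compute and a tool call to move; the robot and the scene stay as the last step left them, time stands still between calls to the robot, and variables do not carry over. Pictures are saved under pics/ and viewed, about 12 in all and at most 16, crops included, and the job is handed in when it is done.

Besides the shell and the picture viewer there is one more tool, called after "Call:" by a JSON object that holds its "method" and its "body", one argument or row to a line. move_arm: Moves the arm, as the interface text tells. Its arguments: {"type":"object","properties":{"deltas":{"type":"array"},"force":{"type":"number"}},"required":["deltas"]}

```bash
ls; mkdir -p pics; cat > h.py <<'E'
import numpy as np,cv2
from station import get_obs,get_image,camera_params,order,ctrl
def cam(n):
    p=camera_params(n);return np.array(p["camera_matrix"]),np.array(p["extrinsics"]),p
def snap(n,f):
    im=get_image(n);cv2.imwrite("pics/"+f,im[:,:,::-1]);return im
def ray(n,uv,z):
    K,E,_=cam(n);d=np.linalg.inv(K)@[uv[0],uv[1],1.];d=E[:3,:3]@(d*[1,-1,-1]);o=E[:3,3]
    return o+d*(z-o[2])/d[2]
def proj(n,P):
    K,E,_=cam(n);c=E[:3,:3].T@(np.array(P)-E[:3,3]);c=c*[1,-1,-1];p=K@c;return p[:2]/p[2]
def tri(uvs,uvt):
    A=np.zeros((3,3));b=np.zeros(3)
    for n,uv in(("scene",uvs),("top",uvt)):
        o=cam(n)[1][:3,3];d=ray(n,uv,0)-o;d/=np.linalg.norm(d);M=np.eye(3)-np.outer(d,d);A+=M;b+=M@o
    return np.linalg.solve(A,b)
E
python3 - <<'E'
from h import *
for n in("scene","top"):
    im=snap(n,n+"0.png");cv2.imwrite("pics/%s0b.png"%n,cv2.resize(im[:,:,::-1],(800,600),interpolation=cv2.INTER_CUBIC));p=cam(n);print(p[2])
print(get_obs(),ctrl.tip_reach)
E
```

```text
pics
{'camera_matrix': array([[458.38397583,   0.        , 253.36969411],
       [  0.        , 458.38397583, 192.41855031],
       [  0.        ,   0.        ,   1.        ]]), 'extrinsics': array([[-0.83657215, -0.44492764,  0.31966612,  0.86408387],
       [ 0.54783178, -0.68494212,  0.48034845,  0.75893255],
       [ 0.00523249,  0.57696939,  0.81674901,  1.12148061],
       [ 0.        ,  0.        ,  0.        ,  1.        ]])}
{'camera_matrix': array([[422.70025102,   0.        , 259.13005567],
       [  0.        , 422.70025102, 191.2615481 ],
       [  0.        ,   0.        ,   1.        ]]), 'extrinsics': array([[ 0.11000304,  0.96982601, -0.21757033,  0.20267661],
       [-0.9939241 ,  0.10816455, -0.02037906,  0.12876384],
       [ 0.00376926,  0.21849015,  0.97583187,  1.3015125 ],
       [ 0.        ,  0.        ,  0.        ,  1.        ]])}
{'t': 0.1, 'q': array([ 1.11001032e+00,  5.32722013e-02,  1.61416786e+00,  3.49107510e-05,
        1.47600824e+00, -1.18972960e-01]), 'dq': array([ 0.00015953, -0.00137598, -0.0014887 , -0.0005989 ,  0.00044295,
        0.00067777]), 'effort': array([ 3.49013690e-04, -3.94902742e+01, -3.71363211e+01, -6.86282442e-05,
        4.04597085e-03, -1.90250819e-05]), 'tool_pos': array([0.20923835, 0.58837958, 0.25519081]), 'tool_rot': array([-5.34217754e-01, -3.09526517e+00,  2.77713581e-03]), 'contact_force': array([-0.19830142, -0.88075026, -0.07510777]), 'wrist_torque': array([-0.00883368,  0.01637594,  0.00242675]), 'opening': 0.08530643260517952} 0.025
```

View pics/top0b.png

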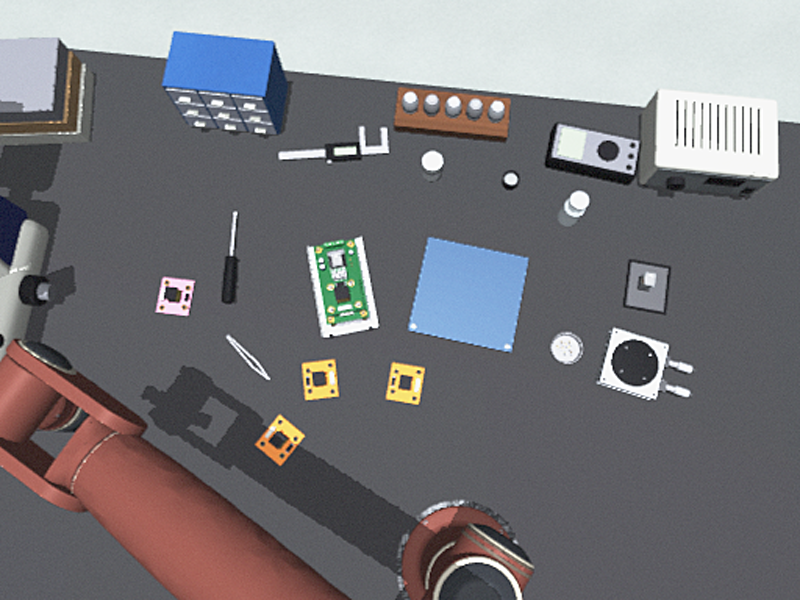

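View pics/scene0b.png

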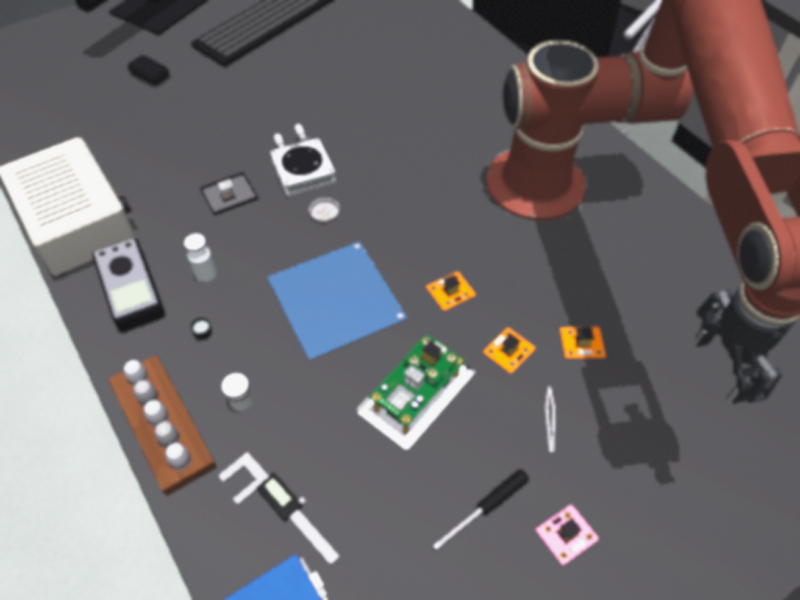

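Candidates for the upper board are the green one in the unit at top (343,292), the orange ones at (320,380), (405,383) and (280,440), and the pink one at (176,296). Only the green one fits: it is green and sits on the lower board's posts. The spare is at (648,282) in the black tray and the stage is at (636,362). I'll confirm with one enlarged crop.

```bash
python3 - <<'E'
from h import *
t=cv2.imread("pics/top0.png");s=cv2.imread("pics/scene0.png")
def c(im,x0,y0,w,h,W,H):return cv2.resize(im[y0:y0+h,x0:x0+w],(W,H),interpolation=cv2.INTER_CUBIC)
a=np.hstack([c(t,188,145,64,75,400,469),c(s,222,205,85,88,400,414+55)])
cv2.imwrite("pics/c1.png",a)
b=np.hstack([c(t,375,155,75,105,400,560),c(s,120,70,105,147,400,560)])
cv2.imwrite("pics/c2.png",b)
E
```

```text
(no output)
```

View pics/c1.png

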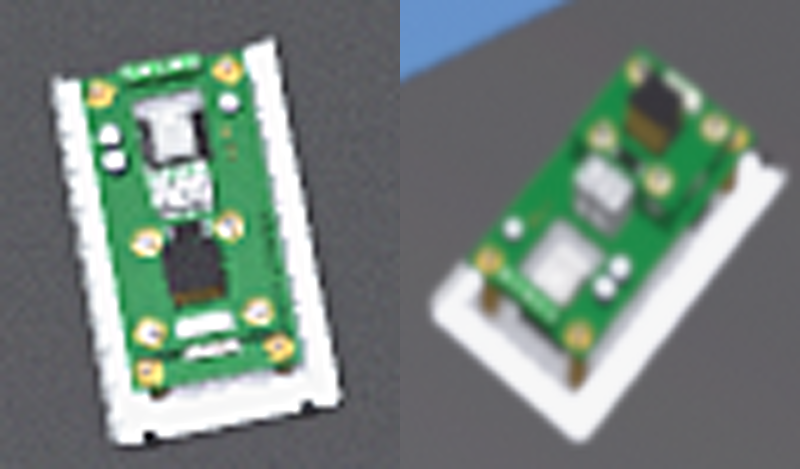

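View pics/c2.png

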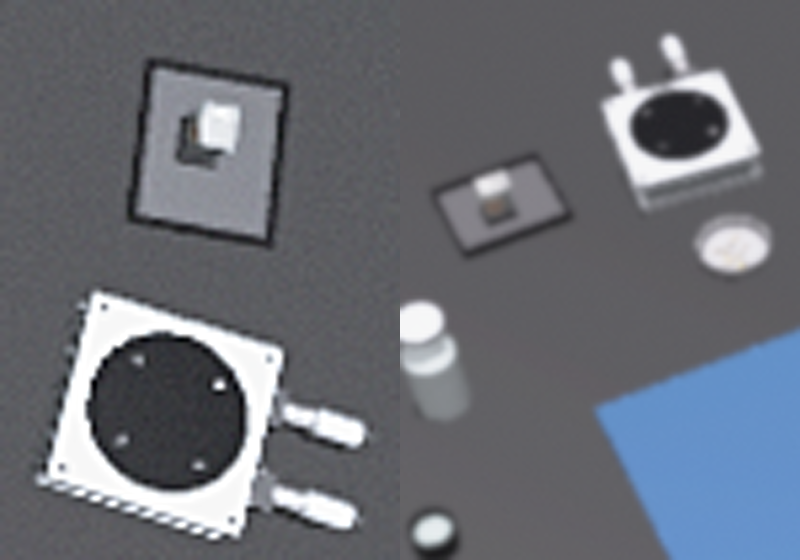

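The crops show the following.
- **Unit:** the dark transformer at crop (195,258) is on the small upper board. The heat sink is at (182,190) and the relay in the window at (170,130), so the unit's +x points up the picture (world +x).
- **Spare:** it stands in the tray at crop (218,127).
- **Stage:** the disc is at crop (165,412).

Now the ray casts.

```bash
cat > m.py <<'E'
from h import *
T=lambda x,y:(188+x/6.25-.5,145+y/6.25-.5)
S=lambda x,y:(222+(x-400)*85/400-.5,205+y*88/469-.5)
r=lambda v:np.round(v*1000,1)
# lower pads order: (+x,+y),(+x,-y),(-x,+y),(-x,-y)
lt=[(99,95),(228,70),(150,372),(280,348)]; ls=[(578,337),(489,261),None,(638,70)]
def fit(pts,loc):
    P=np.array(pts)[:,:2];L=np.array(loc)
    pm,lm=P.mean(0),L.mean(0);a=P-pm;b=L-lm
    th=np.arctan2((b[:,0]*a[:,1]-b[:,1]*a[:,0]).sum(),(a*b).sum())
    R=np.array([[np.cos(th),-np.sin(th)],[np.sin(th),np.cos(th)]]);t=pm-R@lm
    return t,th,P-(L@R.T+t)
loc=[(.071,.032),(.071,-.032),(-.071,.032),(-.071,-.032)]
for z in(.053,.058):
    t,th,e=fit([ray("top",T(*p),z) for p in lt],loc);print("unit top",r(t),th,r(e).tolist())
i=[0,1]
print("scene lower",[r(ray("scene",S(*ls[k]),.055)) for k in i],"top",[r(ray("top",T(*lt[k]),.055)) for k in i])
ut=[(148,242),(229,227),(150,333),(258,310)];us=[(659,181),(602,135),(738,138),(715,127)]
lu=[(-.014,.02),(-.014,-.02),(-.058,.026),(-.058,-.026)]
t,th,e=fit([ray("top",T(*p),.078) for p in ut],lu);print("unit from upper",r(t),th,r(e).tolist())
print("upper scene",[r(ray("scene",S(*p),.078)) for p in (us[0],us[1],us[3])],"top",[r(ray("top",T(*p),.078)) for p in ut])
C=lambda x,y:(375+x/5.333-.5,155+y/5.333-.5);D=lambda x,y:(120+(x-400)/3.81-.5,70+y/3.81-.5)
print("spare",r(ray("top",C(218,127),.041)),r(ray("scene",D(492,185),.041)),r(tri(D(492,185),C(218,127))))
cs=[ray("top",C(*p),.041) for p in((203,105),(240,102),(237,153),(197,148))];print("spare corners",[r(c) for c in cs])
print("stage",r(ray("top",C(165,412),.042)),r(ray("scene",D(680,138),.042)))
f=lambda x,y:(x*.64-.5,y*.64-.5)
print("mat",[r(ray("top",f(*p),.003)) for p in((428,238),(528,257),(511,351),(409,331))])
print("mat sc",[r(ray("scene",f(*p),.003)) for p in((268,277),(359,243),(406,317),(311,357))])
print("tray corners",[r(ray("top",C(*p),.01)) for p in((150,62),(288,85),(270,245),(130,220))])
print("dish",r(ray("top",f(566,347),.01)),r(ray("scene",f(324,209),.012)),"bottle",r(ray("top",f(580,199),.1)),r(ray("scene",f(195,242),.1)))
print("bench pill etc",r(ray("top",f(432,162),0)))
E
python3 m.py
```

```text
unit top [503.1 284.1] 0.30820561391014195 [[-0.2, 0.3], [0.2, -0.2], [0.4, -0.2], [-0.5, 0.1]]
unit top [501.9 283.4] 0.3082056139101421 [[-0.4, 0.1], [-0.1, -0.1], [0.7, -0.3], [-0.2, 0.3]]
scene lower [array([562.9, 336.9,  55. ]), array([581.6, 276.1,  55. ])] top [array([560.3, 336. ,  55. ]), array([580.1, 274.7,  55. ])]
unit from upper [503.5 284.8] 0.31010815185308377 [[-0.0, -0.6], [-0.6, 0.1], [-0.1, 0.2], [0.8, 0.4]]
upper scene [array([485.5, 300.9,  78. ]), array([497.4, 262.1,  78. ]), array([441.6, 292.9,  78. ])] top [array([484. , 298.9,  78. ]), array([495.6, 261.5,  78. ]), array([440.3, 292. ,  78. ]), array([456.9, 242.7,  78. ])]
spare [ 577.7 -318.9   41. ] [ 578.3 -318.9   41. ] [ 578.  -319.3   40.4]
spare corners [array([ 589.9, -309.9,   41. ]), array([ 594.1, -331.2,   41. ]), array([ 563.4, -330.3,   41. ]), array([ 563.8, -307.2,   41. ])]
stage [ 408.6 -293.8   42. ] [ 416.6 -280.5   42. ]
mat [array([626.5, 124.5,   3. ]), array([608.8, -83. ,   3. ]), array([411.6, -63. ,   3. ]), array([429.2, 142.2,   3. ])]
mat sc [array([605.4, -85. ,   3. ]), array([410.9, -61.9,   3. ]), array([431.3, 140.7,   3. ]), array([624. , 119.7,   3. ])]
tray corners [array([ 622.5, -288.4,   10. ]), array([ 617.4, -370.6,   10. ]), array([ 518.9, -362.3,   10. ]), array([ 524.8, -280.2,   10. ])]
dish [ 430.5 -169.4   10. ] [ 427.6 -173.6   12. ] bottle [ 705.9 -159.   100. ] [ 703.6 -157.9  100. ]
bench pill etc [796.  133.4   0. ]
```

```bash
cat >> h.py <<'E'
from scipy.spatial.transform import Rotation as Rn
U=np.array([.504,.285]);UY=.309      # unit
Mt=np.array([.5185,.0293]);MY=-.085  # mat
def loc(o,yaw,x,y):
    c,s=np.cos(yaw),np.sin(yaw);return np.array(o)+[c*x-s*y,s*x+c*y]
def go(xy,grasp_z,yaw,label=""):
    "yaw: world yaw of the part; jaws along its y, tool x = -part x"
    o=get_obs();R=Rn.from_rotvec(o["tool_rot"]).as_matrix()
    d=R.T@(np.array([*xy,grasp_z+.006])-o["tool_pos"])
    cur=np.arctan2(R[1,1],R[0,1]);turn=-np.degrees((yaw+np.pi/2-cur+np.pi)%(2*np.pi)-np.pi)
    print(label,"t%.2f"%o["t"],"d",np.round(d,4),"turn %.2f"%turn,"rows>=%d"%np.ceil(max(np.linalg.norm(d)/.05,abs(turn)/8.59)),"tilt",np.round(R[:2,2],4),"open %.4f"%o["opening"],"F",np.round(o["contact_force"],1),"pos",np.round(o["tool_pos"],4))
E
python3 -c "
from h import *
go(loc(U,UY,-.036,0),.24,UY)"
```

```text
t0.10 d [-0.3508 -0.2088  0.0095] turn -37.29 rows>=9 tilt [-0.0009 -0.0016] open 0.0853 F [-0.2 -0.9 -0.1] pos [0.2092 0.5884 0.2552]
```

Call:
{"method": "move_arm", "body": {
  "deltas": [0.1, -0.04, -0.025, 0.001, -4, 0.1, -0.08, -0.048, 0.002, -9, 0.1, -0.12, -0.072, 0.003, -14, 0.1, -0.16, -0.095, 0.005, -19, 0.1, -0.2, -0.12, 0.006, -24, 0.1, -0.24, -0.143, 0.007, -28, 0.1, -0.28, -0.167, 0.008, -32, 0.1, -0.315, -0.188, 0.009, -35, 0.1, -0.34, -0.202, 0.009, -37, 0.1, -0.351, -0.209, 0.0095, -37.3],
  "force": 50
}}

```text
t: 1.1
tool_pos: [0.471, 0.2719, 0.2455]
tool_rot: [0.479, -3.103, 0.003]
contact_force: [-0.3, 0.3, 0.3]
opening: 0.0473
```

```bash
python3 - <<'E'
from h import *
go(loc(U,UY,-.036,0),.24,UY)
s=snap("scene","s1.png");t=snap("top","t1.png")
def c(im,x0,y0,w,h,W,H):return cv2.resize(im[y0:y0+h,x0:x0+w,::-1],(W,H),interpolation=cv2.INTER_CUBIC)
cv2.imwrite("pics/c3.png",np.hstack([c(t,170,125,100,112,400,448),c(s,212,160,110,123,400,448)]))
go(loc(U,UY,-.036,0),.24,UY)
E
```

```text
t1.10 d [ 0.0006  0.0025 -0.0005] turn -0.14 rows>=1 tilt [-0.0013 -0.0021] open 0.0473 F [-0.3  0.3  0.3] pos [0.471  0.2719 0.2455]
 t1.20 d [ 0.0002  0.0012 -0.0005] turn -0.15 rows>=1 tilt [-0.0018 -0.0018] open 0.0471 F [ 1.4  0.  -0. ] pos [0.4703 0.2729 0.2455]
```

View pics/c3.png

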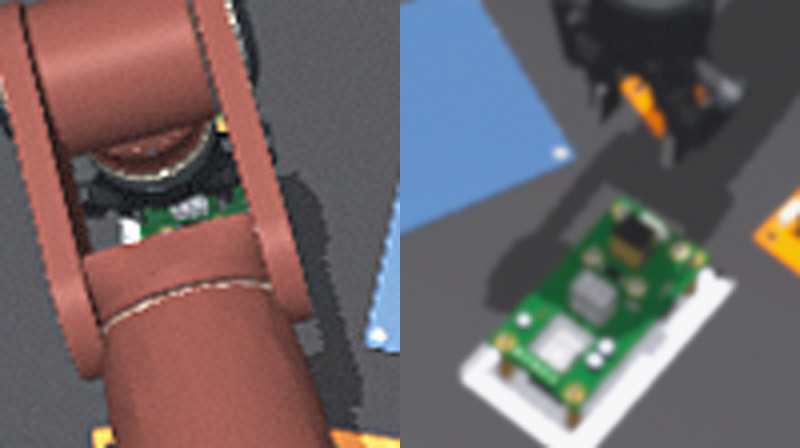

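The top view is blocked by the arm, but the scene view shows the gripper above the green upper board (crop 635,235). Going down onto the transformer.

Call:
{"method": "move_arm", "body": {
  "deltas": [0.1, 0, 0.001, 0.03, 0, 0.1, 0, 0.001, 0.07, 0, 0.1, 0, 0.001, 0.1, 0, 0.1, 0, 0.001, 0.12, 0, 0.1, 0, 0.001, 0.133, 0, 0.1, 0, 0.001, 0.141, 0, 0.1, 0, 0.001, 0.143, 0, 0.1, 0, 0.001, 0.1435, 0]
}}

```text
t: 2.0
tool_pos: [0.4701, 0.2741, 0.1028]
tool_rot: [0.48, -3.104, 0.002]
contact_force: [-0.3, 0.4, 0.4]
opening: 0.0468
```

Call:
{"method": "move_arm", "body": {
  "deltas": [-0.2, 0, 0, 0, 0, -0.3, 0, 0, 0, 0, -0.4, 0, 0, 0, 0, -0.5, 0, 0, 0, 0, -0.6, 0, 0, 0, 0, -0.8, 0, 0, 0, 0, -0.8, 0, 0, 0, 0, -0.8, 0, 0, 0, 0],
  "force": 50
}}

```text
t: 2.8
tool_pos: [0.4709, 0.2743, 0.1041]
tool_rot: [-0.479, 3.104, -0.001]
contact_force: [-1.1, -0.3, 5.2]
opening: 0.0253
```

```bash
python3 -c "
from h import *
go(loc(U,UY,-.036,0),.096,UY)"
```

```text
t2.80 d [0.0012 0.0001 0.0021] turn -0.14 rows>=1 tilt [ 0.0012 -0.0007] open 0.0253 F [-1.1 -0.3  5.2] pos [0.4709 0.2743 0.1041]
```

Call:
{"method": "move_arm", "body": {
  "deltas": [-0.8, 0, 0, -0.004, 0, -0.8, 0, 0, -0.01, 0, -0.8, 0, 0, -0.018, 0, -0.8, 0, 0, -0.03, 0, -0.8, 0, 0, -0.05, 0, -0.8, 0, 0, -0.075, 0, -0.8, 0, 0, -0.1, 0, -0.8, 0, 0, -0.115, 0, -0.8, 0, 0, -0.12, 0, -0.8, 0, 0, -0.12, 0]
}}

```text
t: 3.8
tool_pos: [0.471, 0.2745, 0.2248]
tool_rot: [-0.479, 3.103, -0.001]
contact_force: [-0.1, 0.0, -0.8]
opening: 0.0249
```

```bash
python3 - <<'E'
from h import *
s=snap("scene","s2.png")
cv2.imwrite("pics/c4.png",cv2.resize(s[140:290,190:340,::-1],(600,600),interpolation=cv2.INTER_CUBIC))
go(loc(Mt,MY,0,.05),.18,MY)
E
```

```text
t3.85 d [ 0.009  -0.2018  0.0377] turn 22.44 rows>=5 tilt [ 0.0003 -0.0011] open 0.0253 F [-1.   0.4 -1.2] pos [0.4704 0.2743 0.2235]
```

View pics/c4.png

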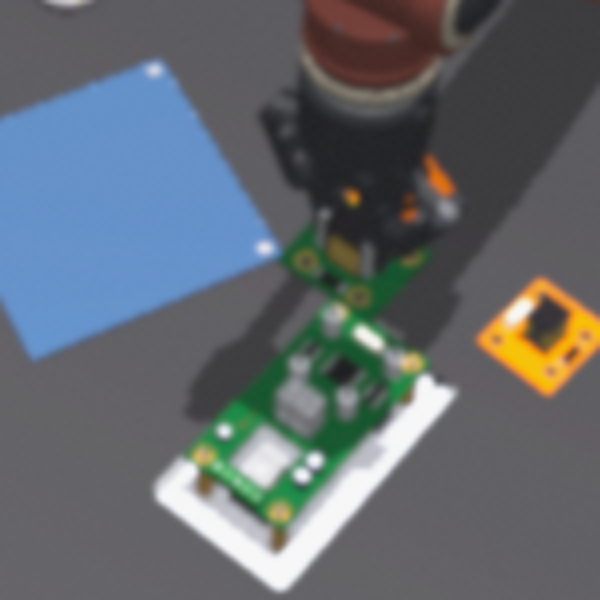

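The small board is held level (crop 355,265). The large board stays in place with its four posts visible. Carrying the small board to the mat.

Call:
{"method": "move_arm", "body": {
  "deltas": [-0.8, 0.001, -0.025, 0.002, 4, -0.8, 0.003, -0.065, 0.008, 9, -0.8, 0.005, -0.105, 0.015, 14, -0.8, 0.007, -0.145, 0.025, 18, -0.8, 0.008, -0.175, 0.033, 21, -0.8, 0.009, -0.195, 0.037, 22.4, -0.8, 0.009, -0.202, 0.038, 22.4, -0.8, 0.009, -0.202, 0.038, 22.4]
}}

```text
t: 4.65
tool_pos: [0.5222, 0.0785, 0.1843]
tool_rot: [-0.134, -3.137, 0.001]
contact_force: [-0.2, 0.2, -0.7]
opening: 0.0256
```

```bash
python3 -c "
from h import *
go(loc(Mt,MY,0,.05),.031,MY)"
```

```text
t4.65 d [-0.0008  0.0008  0.1473] turn -0.02 rows>=3 tilt [-0.0023 -0.0008] open 0.0256 F [-0.2  0.2 -0.7] pos [0.5222 0.0785 0.1843]
```

Call:
{"method": "move_arm", "body": {
  "deltas": [-0.8, 0, 0, 0.03, 0, -0.8, 0, 0, 0.07, 0, -0.8, 0, 0, 0.1, 0, -0.8, 0, 0, 0.12, 0, -0.8, 0, 0, 0.132, 0, -0.8, 0, 0, 0.14, 0, -0.8, 0, 0, 0.144, 0, -0.8, 0, 0, 0.147, 0, -0.8, 0, 0, 0.148, 0, -0.8, 0, 0, 0.1485, 0]
}}

```text
t: 5.65
tool_pos: [0.5225, 0.0784, 0.0365]
tool_rot: [-0.134, -3.138, 0.001]
contact_force: [0.3, 0.6, -1.5]
opening: 0.0249
```

```bash
python3 -c "
from h import *
go(loc(Mt,MY,0,.05),.031,MY)"
```

```text
t5.65 d [-0.0001  0.0008 -0.0005] turn -0.02 rows>=1 tilt [-0.0008 -0.0007] open 0.0249 F [ 0.3  0.6 -1.5] pos [0.5225 0.0784 0.0365]
```

No contact yet, so I go down 3 mm more in small steps, then release.

Call:
{"method": "move_arm", "body": {
  "deltas": [-0.8, 0, 0, 0.001, 0, -0.8, 0, 0, 0.002, 0, -0.8, 0, 0, 0.003, 0, -0.8, 0, 0, 0.003, 0]
}}

```text
t: 6.05
tool_pos: [0.5229, 0.0783, 0.0362]
tool_rot: [-0.134, -3.137, 0.002]
contact_force: [-10.5, -1.3, 15.6]
opening: 0.0253
```

```bash
python3 -c "
from h import *
go(loc(Mt,MY,0,.05),.031,MY)"
```

```text
t6.05 d [ 0.0002  0.0008 -0.0008] turn -0.02 rows>=1 tilt [-0.002  -0.0009] open 0.0253 F [-10.5  -1.3  15.6] pos [0.5229 0.0783 0.0362]
```

Call:
{"method": "move_arm", "body": {
  "deltas": [-0.8, 0, 0, 0, 0, -0.1, 0, 0, 0, 0, 0.1, 0, 0, 0, 0, 0.1, 0, 0, -0.002, 0, 0.1, 0, 0, -0.01, 0, 0.1, 0, 0, -0.03, 0, 0.1, 0, 0, -0.06, 0, 0.1, 0, 0, -0.1, 0, 0.1, 0, 0, -0.14, 0, 0.1, 0, 0, -0.165, 0]
}}

```text
t: 7.05
tool_pos: [0.5245, 0.0785, 0.2056]
tool_rot: [0.134, 3.136, -0.001]
contact_force: [1.2, -0.3, 0.7]
opening: 0.047
```

```bash
python3 -c "
from h import *
go(loc(U,UY,.0105,0),.18,UY)"
```

```text
t7.05 d [0.0283 0.208  0.0193] turn -22.59 rows>=5 tilt [ 0.0032 -0.0009] open 0.0470 F [ 1.2 -0.3  0.7] pos [0.5245 0.0785 0.2056]
```

Call:
{"method": "move_arm", "body": {
  "deltas": [0.1, 0.003, 0.025, 0.002, -4, 0.1, 0.008, 0.065, 0.006, -9, 0.1, 0.014, 0.105, 0.012, -14, 0.1, 0.02, 0.145, 0.016, -18, 0.1, 0.025, 0.18, 0.018, -21, 0.1, 0.028, 0.2, 0.019, -22.6, 0.1, 0.0285, 0.208, 0.019, -22.6, 0.1, 0.0285, 0.208, 0.019, -22.6]
}}

```text
t: 7.85
tool_pos: [0.5138, 0.2887, 0.1866]
tool_rot: [-0.484, 3.101, -0.002]
contact_force: [0.6, -0.1, 0.3]
opening: 0.0466
```

```bash
python3 -c "
from h import *
go(loc(U,UY,.010,0),.074,UY)"
```

```text
t7.85 d [ 0.0008 -0.0003  0.1066] turn 0.05 rows>=3 tilt [ 0.0035 -0.001 ] open 0.0466 F [ 0.6 -0.1  0.3] pos [0.5138 0.2887 0.1866]
```

Call:
{"method": "move_arm", "body": {
  "deltas": [0.1, 0, 0, 0.025, 0, 0.1, 0, 0, 0.055, 0, 0.1, 0, 0, 0.08, 0, 0.1, 0, 0, 0.095, 0, 0.1, 0.0005, 0, 0.103, 0, 0.1, 0.0005, 0, 0.106, 0, 0.1, 0.0005, 0, 0.1065, 0, 0.1, 0.0005, 0, 0.1065, 0]
}}

```text
t: 8.65
tool_pos: [0.5146, 0.2887, 0.0815]
tool_rot: [-0.484, 3.099, -0.002]
contact_force: [0.2, 0.7, 0.0]
opening: 0.0473
```

Call:
{"method": "move_arm", "body": {
  "deltas": [-0.2, 0, 0, 0, 0, -0.3, 0, 0, 0, 0, -0.4, 0, 0, 0, 0, -0.5, 0, 0, 0, 0, -0.6, 0, 0, 0, 0, -0.8, 0, 0, 0, 0, -0.8, 0, 0, 0, 0, -0.8, 0, 0, 0, 0],
  "force": 70
}}

```text
t: 9.45
tool_pos: [0.5156, 0.2888, 0.0829]
tool_rot: [-0.484, 3.096, -0.002]
contact_force: [-0.4, -2.3, 6.3]
opening: 0.0245
```

```bash
python3 -c "
from h import *
go(loc(U,UY,.010,0),.074,UY)"
```

```text
t9.45 d [ 0.0022 -0.      0.0029] turn 0.05 rows>=1 tilt [ 0.0077 -0.0001] open 0.0245 F [-0.4 -2.3  6.3] pos [0.5156 0.2888 0.0829]
```

Call:
{"method": "move_arm", "body": {
  "deltas": [-0.8, 0, 0, -0.004, 0, -0.8, 0, 0, -0.01, 0, -0.8, 0, 0, -0.018, 0, -0.8, 0, 0, -0.03, 0, -0.8, 0, 0, -0.05, 0, -0.8, 0, 0, -0.075, 0, -0.8, 0, 0, -0.1, 0, -0.8, 0, 0, -0.125, 0, -0.8, 0, 0, -0.13, 0, -0.8, 0, 0, -0.13, 0]
}}

```text
t: 10.45
tool_pos: [0.5152, 0.2891, 0.2146]
tool_rot: [-0.483, 3.094, -0.001]
contact_force: [-1.0, 0.4, -2.4]
opening: 0.0245
```

```bash
python3 - <<'E'
from h import *
s=snap("scene","s3.png")
cv2.imwrite("pics/c5.png",cv2.resize(s[120:290,170:340,::-1],(600,600),interpolation=cv2.INTER_CUBIC))
go(loc(Mt,MY,.010,-.05),.18,MY)
E
```

```text
t10.50 d [ 0.0854 -0.2983  0.0268] turn 22.63 rows>=7 tilt [ 0.0077 -0.0001] open 0.0243 F [-0.3  0.6 -2.3] pos [0.5144 0.2888 0.2127]
```

View pics/c5.png

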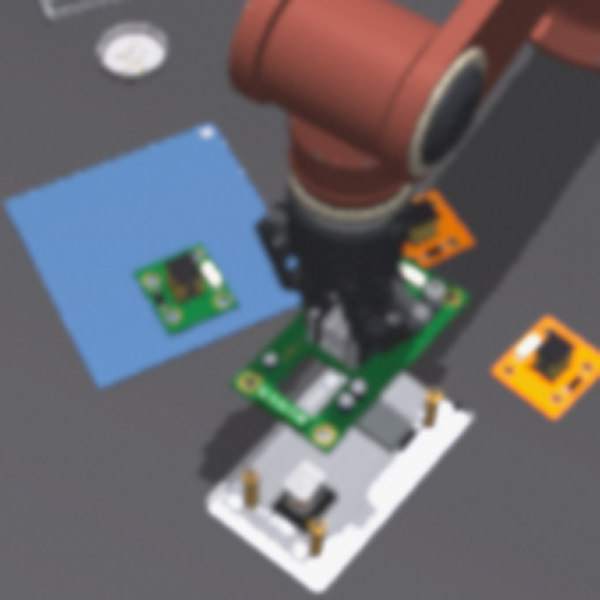

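The large board is held level and the small one lies flat on the mat (crop 187,287). The failed relay stands in its socket (crop 305,490), inside the empty unit. Carrying the large board to the mat's other half.

Call:
{"method": "move_arm", "body": {
  "deltas": [-0.8, 0.006, -0.02, 0.002, 2, -0.8, 0.015, -0.055, 0.006, 6, -0.8, 0.026, -0.095, 0.01, 10, -0.8, 0.037, -0.135, 0.014, 14, -0.8, 0.049, -0.175, 0.018, 17, -0.8, 0.06, -0.215, 0.022, 20, -0.8, 0.071, -0.25, 0.025, 22, -0.8, 0.08, -0.28, 0.027, 22.6, -0.8, 0.084, -0.295, 0.027, 22.6, -0.8, 0.0855, -0.2985, 0.027, 22.6]
}}

```text
t: 11.5
tool_pos: [0.5235, -0.0227, 0.1842]
tool_rot: [0.136, 3.134, 0.001]
contact_force: [-0.0, 0.5, -2.2]
opening: 0.0246
```

```bash
python3 -c "
from h import *
go(loc(Mt,MY,.01,-.05),.031,MY)"
```

```text
t11.50 d [1.000e-04 1.200e-03 1.472e-01] turn -0.09 rows>=3 tilt [0.005  0.0006] open 0.0246 F [-0.   0.5 -2.2] pos [ 0.5235 -0.0227  0.1842]
```

Call:
{"method": "move_arm", "body": {
  "deltas": [-0.8, 0, 0, 0.03, 0, -0.8, 0, 0.001, 0.07, 0, -0.8, 0, 0.001, 0.1, 0, -0.8, 0, 0.001, 0.12, 0, -0.8, 0, 0.001, 0.132, 0, -0.8, 0, 0.001, 0.139, 0, -0.8, 0, 0.001, 0.143, 0, -0.8, 0, 0.001, 0.1455, 0, -0.8, 0, 0.001, 0.1465, 0, -0.8, 0, 0.001, 0.1475, 0]
}}

```text
t: 12.5
tool_pos: [0.525, -0.0217, 0.038]
tool_rot: [0.136, 3.132, 0.001]
contact_force: [-2.9, 2.1, 7.4]
opening: 0.0248
```

```bash
python3 -c "
from h import *
go(loc(Mt,MY,.01,-.05),.031,MY)"
```

```text
t12.50 d [0.0008 0.0002 0.001 ] turn -0.09 rows>=1 tilt [0.0063 0.0005] open 0.0248 F [-2.9  2.1  7.4] pos [ 0.525  -0.0217  0.038 ]
```

Call:
{"method": "move_arm", "body": {
  "deltas": [-0.8, 0, 0, 0.001, 0, -0.1, 0, 0, 0.0005, 0, 0.1, 0, 0, 0, 0, 0.1, 0, 0, -0.002, 0, 0.1, 0, 0, -0.01, 0, 0.1, 0, 0, -0.03, 0, 0.1, 0, 0, -0.06, 0, 0.1, 0, 0, -0.1, 0, 0.1, 0, 0, -0.14, 0, 0.1, 0, 0, -0.165, 0]
}}

```text
t: 13.5
tool_pos: [0.5252, -0.0219, 0.2075]
tool_rot: [0.135, 3.127, 0.0]
contact_force: [0.5, -0.0, 0.2]
opening: 0.0473
```

```bash
python3 - <<'E'
from h import *
go(loc(U,UY,.046,0),.18,UY)
s=snap("scene","s4.png");t=snap("top","t4.png")
def c(im,x0,y0,w,h,W,H):return cv2.resize(im[y0:y0+h,x0:x0+w,::-1],(W,H),interpolation=cv2.INTER_CUBIC)
cv2.imwrite("pics/c6.png",np.hstack([c(t,188,140,64,80,400,500),c(s,222,210,80,100,400,500)]))
E
```

```text
t13.50 d [0.0055 0.3217 0.0216] turn -22.66 rows>=7 tilt [ 0.0117 -0.0005] open 0.0473 F [ 0.5 -0.   0.2] pos [ 0.5252 -0.0219  0.2075]
```

View pics/c6.png

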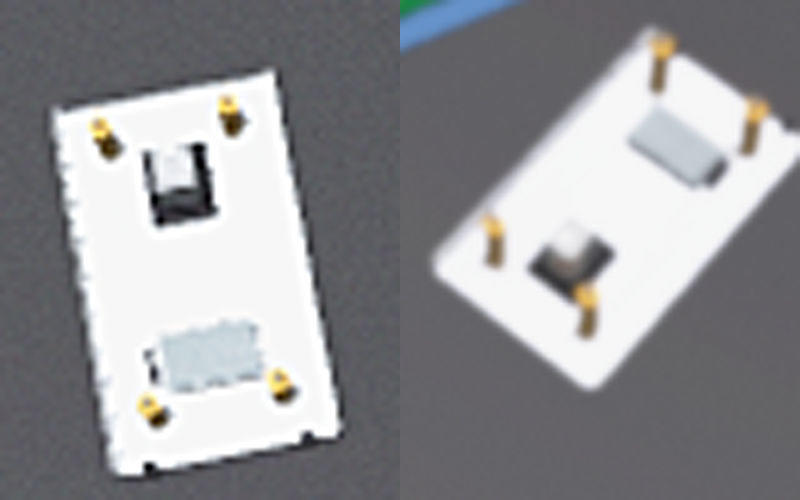

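The unit is empty. In the top crop the relay top is at (175,168) with the socket rim around (180,184), and the studs are at (99,127), (229,102), (148,403) and (281,377). Checking these against the estimate.

```bash
python3 - <<'E'
from h import *
from m import fit
T=lambda x,y:(188+x/6.25-.5,140+y/6.25-.5);S=lambda x,y:(222+(x-400)/5-.5,210+y/5-.5)
r=lambda v:np.round(np.array(v)*1000,1)
l=[(.071,.032),(.071,-.032),(-.071,.032),(-.071,-.032)]
t,th,e=fit([ray("top",T(*p),.053) for p in((99,127),(229,102),(148,403),(281,377))],l);print("top",r(t),th,r(e).tolist())
t,th,e=fit([ray("scene",S(*p),.053) for p in((585,296),(493,228),(755,110),(662,46))],l);print("scene",r(t),th,r(e).tolist())
tc=[(54,112),(273,72),(341,432),(113,473)]
print("relay top",r(ray("top",T(175,168),.044)),r(ray("scene",S(574,237),.044)),"exp",r(loc(U,UY,.046,0)))
im=cv2.imread("pics/t4.png")[155:180,205:228];print("rim exp px in crop",[(np.round(((proj("top",[*loc(U,UY,.046+a*.020,b*.017),.011])+.5-[188,140])*6.25)).tolist()) for a,b in((1,1),(1,-1),(-1,-1),(-1,1))])
s=cv2.imread("pics/scene0.png");tt=cv2.imread("pics/top0.png")
# stage disc
for n,i,(x0,y0,w,h) in(("top",tt,(380,205,60,60)),("scene",s,(165,80,60,50))):
    c=i[y0:y0+h,x0:x0+w];g=cv2.GaussianBlur(cv2.cvtColor(c,6),(3,3),0);m=(g<65).astype(np.uint8)
    cs=max(cv2.findContours(m,0,1)[0],key=cv2.contourArea);el=cv2.fitEllipse(cv2.convexHull(cs));p=(el[0][0]+x0,el[0][1]+y0);print("disc",n,el,p,r(ray(n,p,.042)))
E
```

```text
unit top [503.1 284.1] 0.30820561391014195 [[-0.2, 0.3], [0.2, -0.2], [0.4, -0.2], [-0.5, 0.1]]
unit top [501.9 283.4] 0.3082056139101421 [[-0.4, 0.1], [-0.1, -0.1], [0.7, -0.3], [-0.2, 0.3]]
scene lower [array([562.9, 336.9,  55. ]), array([581.6, 276.1,  55. ])] top [array([560.3, 336. ,  55. ]), array([580.1, 274.7,  55. ])]
unit from upper [503.5 284.8] 0.31010815185308377 [[-0.0, -0.6], [-0.6, 0.1], [-0.1, 0.2], [0.8, 0.4]]
upper scene [array([485.5, 300.9,  78. ]), array([497.4, 262.1,  78. ]), array([441.6, 292.9,  78. ])] top [array([484. , 298.9,  78. ]), array([495.6, 261.5,  78. ]), array([440.3, 292. ,  78. ]), array([456.9, 242.7,  78. ])]
spare [ 577.7 -318.9   41. ] [ 578.3 -318.9   41. ] [ 578.  -319.3   40.4]
spare corners [array([ 589.9, -309.9,   41. ]), array([ 594.1, -331.2,   41. ]), array([ 563.4, -330.3,   41. ]), array([ 563.8, -307.2,   41. ])]
stage [ 408.6 -293.8   42. ] [ 416.6 -280.5   42. ]
mat [array([626.5, 124.5,   3. ]), array([608.8, -83. ,   3. ]), array([411.6, -63. ,   3. ]), array([429.2, 142.2,   3. ])]
mat sc [array([605.4, -85. ,   3. ]), ar
[... 357 characters left out ...]
.  133.4   0. ]
top [503.2 284.1] 0.3072318323141016 [[-0.7, 0.3], [-0.2, -0.6], [0.3, 0.7], [0.6, -0.3]]
scene [506.2 286.7] 0.30148270181933506 [[1.0, -1.1], [0.7, 1.6], [-0.8, -0.4], [-0.9, 0.0]]
relay top [546.4 297.6  44. ] [549.2 302.3  44. ] exp [547.8 299. ]
rim exp px in crop [[139.0, 152.0], [205.0, 139.0], [219.0, 214.0], [153.0, 227.0]]
disc top ((26.0008544921875, 26.78569984436035), (26.444934844970703, 28.881101608276367), 128.08277893066406) (406.0008544921875, 231.78569984436035) [ 408.7 -295.5   42. ]
disc scene ((27.785982131958008, 22.308631896972656), (15.258052825927734, 22.35213279724121), 84.92443084716797) (192.785982131958, 102.30863189697266) [ 409.4 -295.1   42. ]
```

```bash
rm m.py; sed -i 's/U=np.array(\[.504,.285\])/U=np.array([.504,.2852])/' h.py; cat >> h.py <<'E'
St=np.array([.409,-.2953]);SP=np.array([.578,-.319])
E
python3 -c "
from h import *
go(loc(U,UY,.046,0),.14,UY)"
```

```text
t13.60 d [0.0078 0.322  0.063 ] turn -22.66 rows>=7 tilt [ 0.0166 -0.0014] open 0.0475 F [0.4 0.1 0.3] pos [ 0.5268 -0.0222  0.2091]
```

Call:
{"method": "move_arm", "body": {
  "deltas": [0.1, 0, 0.025, 0.002, -3, 0.1, 0.001, 0.065, 0.005, -7, 0.1, 0.002, 0.11, 0.01, -11, 0.1, 0.003, 0.155, 0.015, -15, 0.1, 0.004, 0.2, 0.02, -18, 0.1, 0.005, 0.245, 0.03, -21, 0.1, 0.0055, 0.285, 0.04, -22.66, 0.1, 0.0055, 0.31, 0.055, -22.66, 0.1, 0.0055, 0.322, 0.065, -22.66, 0.1, 0.0055, 0.322, 0.075, -22.66]
}}

```text
t: 14.6
tool_pos: [0.5496, 0.2996, 0.1323]
tool_rot: [-0.484, 3.09, -0.007]
contact_force: [-0.2, -0.0, 0.4]
opening: 0.0467
```

```bash
python3 -c "
from h import *
go(loc(U,UY,.046,0),.034,UY)"
```

```text
t14.60 d [0.0031 0.0008 0.0922] turn 0.09 rows>=2 tilt [ 0.0149 -0.0023] open 0.0467 F [-0.2 -0.   0.4] pos [0.5496 0.2996 0.1323]
```

Call:
{"method": "move_arm", "body": {
  "deltas": [0.1, 0.001, 0, 0.025, 0, 0.1, 0.002, 0.0005, 0.055, 0, 0.1, 0.003, 0.001, 0.073, 0, 0.1, 0.003, 0.001, 0.084, 0, 0.1, 0.003, 0.001, 0.09, 0, 0.1, 0.003, 0.001, 0.092, 0, 0.1, 0.003, 0.001, 0.092, 0]
}}

```text
t: 15.3
tool_pos: [0.5485, 0.2993, 0.041]
tool_rot: [-0.483, 3.088, -0.007]
contact_force: [0.5, -0.9, 0.6]
opening: 0.0468
```

Call:
{"method": "move_arm", "body": {
  "deltas": [-0.2, 0, 0, 0, 0, -0.3, 0, 0, 0, 0, -0.4, 0, 0, 0, 0, -0.5, 0, 0, 0, 0, -0.6, 0, 0, 0, 0, -0.8, 0, 0, 0, 0, -0.8, 0, 0, 0, 0, -0.8, 0, 0, 0, 0],
  "force": 40
}}

```text
t: 16.1
tool_pos: [0.549, 0.2995, 0.0418]
tool_rot: [-0.483, 3.087, -0.006]
contact_force: [-1.5, 0.0, 6.0]
opening: 0.0212
```

```bash
python3 -c "
from h import *
go(loc(U,UY,.046,0),.034,UY)"
```

```text
t16.10 d [0.0012 0.0001 0.0018] turn 0.07 rows>=1 tilt [ 0.017  -0.0015] open 0.0212 F [-1.5  0.   6. ] pos [0.549  0.2995 0.0418]
```

Call:
{"method": "move_arm", "body": {
  "deltas": [-0.8, 0, 0, -0.004, 0, -0.8, 0, 0, -0.01, 0, -0.8, 0, 0, -0.02, 0, -0.8, 0, 0, -0.04, 0, -0.8, 0, 0, -0.065, 0, -0.8, 0, 0, -0.095, 0, -0.8, 0, 0, -0.125, 0, -0.8, 0, 0, -0.15, 0, -0.8, 0, 0, -0.16, 0, -0.8, 0, 0, -0.16, 0]
}}

```text
t: 17.1
tool_pos: [0.5471, 0.3001, 0.2041]
tool_rot: [-0.482, 3.084, -0.005]
contact_force: [0.2, -0.3, -1.5]
opening: 0.0214
```

```bash
python3 -c "
from h import *
go(St,.18,0)"
```

```text
t17.10 d [ 0.3137 -0.5247  0.0152] turn 17.78 rows>=13 tilt [0.0208 0.0001] open 0.0214 F [ 0.2 -0.3 -1.5] pos [0.5471 0.3001 0.2041]
```

Call:
{"method": "move_arm", "body": {
  "deltas": [-0.8, 0.012, -0.02, 0, 1, -0.8, 0.033, -0.055, 0, 3, -0.8, 0.056, -0.094, 0, 5, -0.8, 0.079, -0.133, 0, 7, -0.8, 0.103, -0.172, 0, 9, -0.8, 0.126, -0.211, 0, 11, -0.8, 0.149, -0.25, 0, 13, -0.8, 0.172, -0.288, 0, 15, -0.8, 0.19, -0.318, 0, 16, -0.8, 0.2, -0.335, 0, 17]
}}

```text
t: 18.1
tool_pos: [0.4572, -0.0819, 0.2001]
tool_rot: [-0.016, 3.124, 0.001]
contact_force: [0.1, -0.3, 0.1]
opening: 0.0217
```

```bash
python3 -c "
from h import *
go(St,.13,0)"
```

```text
t18.10 d [ 0.0515 -0.2129  0.0631] turn 0.59 rows>=5 tilt [0.0175 0.0007] open 0.0217 F [ 0.1 -0.3  0.1] pos [ 0.4572 -0.0819  0.2001]
```

Call:
{"method": "move_arm", "body": {
  "deltas": [-0.8, 0.008, -0.03, 0, 0.6, -0.8, 0.018, -0.07, 0, 0.6, -0.8, 0.028, -0.11, 0, 0.6, -0.8, 0.037, -0.15, 0, 0.6, -0.8, 0.045, -0.183, 0, 0.6, -0.8, 0.05, -0.205, 0, 0.6, -0.8, 0.0515, -0.213, 0, 0.6, -0.8, 0.0515, -0.213, 0.005, 0.6, -0.8, 0.0515, -0.213, 0.03, 0.6, -0.8, 0.0515, -0.213, 0.06, 0.6]
}}

```text
t: 19.1
tool_pos: [0.4098, -0.2946, 0.1388]
tool_rot: [-0.002, 3.122, -0.001]
contact_force: [-0.2, -0.6, -0.3]
opening: 0.0216
```

```bash
python3 -c "
from h import *
go(St,.0718,0)"
```

```text
t19.10 d [ 0.002  -0.0007  0.061 ] turn 0.06 rows>=2 tilt [ 0.0192 -0.0004] open 0.0216 F [-0.2 -0.6 -0.3] pos [ 0.4098 -0.2946  0.1388]
```

Call:
{"method": "move_arm", "body": {
  "deltas": [-0.8, 0.001, 0, 0.025, 0, -0.8, 0.002, 0, 0.043, 0, -0.8, 0.002, 0, 0.053, 0, -0.8, 0.002, -0.0005, 0.057, 0, -0.8, 0.002, -0.0005, 0.059, 0, -0.8, 0.002, -0.0005, 0.06, 0, -0.8, 0.002, -0.0005, 0.061, 0, -0.8, 0.002, -0.0005, 0.062, 0]
}}

```text
t: 19.9
tool_pos: [0.4096, -0.2956, 0.0777]
tool_rot: [-0.002, 3.121, -0.002]
contact_force: [0.0, 0.1, 10.2]
opening: 0.0214
```

```bash
python3 -c "
from h import *
go(St,.0718,0)"
```

```text
t19.90 d [ 0.0006  0.0003 -0.0001] turn 0.06 rows>=1 tilt [ 0.0206 -0.0016] open 0.0214 F [ 0.   0.1 10.2] pos [ 0.4096 -0.2956  0.0777]
```

Call:
{"method": "move_arm", "body": {
  "deltas": [-0.6, 0, 0, -0.0005, 0, -0.3, 0, 0, -0.0005, 0, 0, 0, 0, -0.0005, 0, 0.1, 0, 0, -0.0005, 0, 0.1, 0, 0, -0.01, 0, 0.1, 0, 0, -0.03, 0, 0.1, 0, 0, -0.065, 0, 0.1, 0, 0, -0.09, 0, 0.1, 0, 0, -0.1, 0, 0.1, 0, 0, -0.1, 0]
}}

```text
t: 20.9
tool_pos: [0.4083, -0.2962, 0.1799]
tool_rot: [-0.002, 3.118, -0.007]
contact_force: [-0.2, -0.5, -0.7]
opening: 0.047
```

```bash
python3 - <<'E'
from h import *
go(SP,.15,0)
E
```

```text
t20.90 d [-0.1691 -0.0228  0.0279] turn 0.05 rows>=4 tilt [ 0.0235 -0.0045] open 0.0470 F [-0.2 -0.5 -0.7] pos [ 0.4083 -0.2962  0.1799]
```

Call:
{"method": "move_arm", "body": {
  "deltas": [0.1, -0.02, -0.003, 0, 0, 0.1, -0.06, -0.01, 0, 0, 0.1, -0.105, -0.015, 0, 0, 0.1, -0.14, -0.02, 0, 0, 0.1, -0.16, -0.022, 0, 0, 0.1, -0.169, -0.023, 0, 0, 0.1, -0.169, -0.023, 0, 0]
}}

```text
t: 21.6
tool_pos: [0.5771, -0.3185, 0.182]
tool_rot: [-0.003, 3.121, -0.004]
contact_force: [-0.2, 0.5, -0.0]
opening: 0.047
```

```bash
python3 - <<'E'
from h import *
s=snap("scene","s5.png");t=snap("top","t5.png")
def c(im,x0,y0,w,h,W,H):return cv2.resize(im[y0:y0+h,x0:x0+w,::-1],(W,H),interpolation=cv2.INTER_CUBIC)
cv2.imwrite("pics/c7.png",np.hstack([c(t,370,155,80,110,400,550),c(s,120,70,100,137,400,550)]))
go(SP,.031,0)
E
```

```text
t21.70 d [0.0012 0.0002 0.1457] turn 0.04 rows>=3 tilt [ 0.0213 -0.0033] open 0.0470 F [-1.  -0.2  1. ] pos [ 0.5761 -0.3187  0.1827]
```

View pics/c7.png

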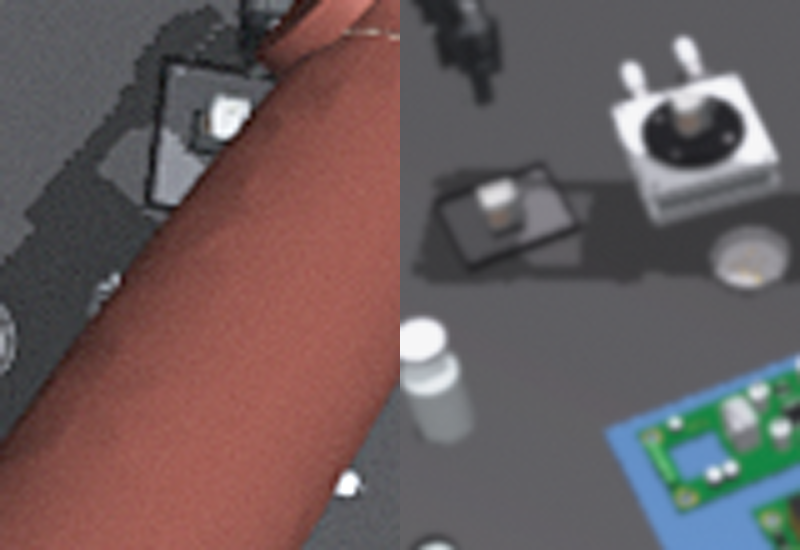

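The failed relay stands upright in the middle of the plate (scene crop 690,120). The spare is untouched in the tray (497,205). Going down on the spare.

Call:
{"method": "move_arm", "body": {
  "deltas": [0.1, 0.001, 0, 0.025, 0, 0.1, 0.001, 0, 0.065, 0, 0.1, 0.001, 0, 0.1, 0, 0.1, 0.001, 0, 0.125, 0, 0.1, 0.001, 0, 0.138, 0, 0.1, 0.001, 0, 0.144, 0, 0.1, 0.001, 0, 0.1455, 0, 0.1, 0.001, 0, 0.1455, 0]
}}

```text
t: 22.5
tool_pos: [0.5789, -0.3199, 0.0388]
tool_rot: [-0.001, 3.118, -0.007]
contact_force: [0.0, -0.0, -0.0]
opening: 0.0472
```

```bash
python3 -c "
from h import *
go(SP,.031,0)"
```

```text
t22.50 d [0.001  0.0009 0.0018] turn 0.03 rows>=1 tilt [ 0.0234 -0.0048] open 0.0472 F [ 0. -0. -0.] pos [ 0.5789 -0.3199  0.0388]
```

Call:
{"method": "move_arm", "body": {
  "deltas": [-0.1, 0, 0, 0, 0, -0.2, 0, 0, 0, 0, -0.3, 0, 0, 0, 0, -0.4, 0, 0, 0, 0, -0.5, 0, 0, 0, 0, -0.6, 0, 0, 0, 0, -0.8, 0, 0, 0, 0, -0.8, 0, 0, 0, 0, -0.8, 0, 0, 0, 0],
  "force": 40
}}

```text
t: 23.4
tool_pos: [0.5792, -0.32, 0.0393]
tool_rot: [-0.001, 3.118, -0.008]
contact_force: [0.8, -0.2, 3.4]
opening: 0.0216
```

Call:
{"method": "move_arm", "body": {
  "deltas": [-0.8, 0, 0, -0.004, 0, -0.8, 0, 0, -0.01, 0, -0.8, 0, 0, -0.02, 0, -0.8, 0, 0, -0.04, 0, -0.8, 0, 0, -0.065, 0, -0.8, 0, 0, -0.095, 0, -0.8, 0, 0, -0.125, 0, -0.8, 0, 0, -0.155, 0, -0.8, 0, 0, -0.165, 0, -0.8, 0, 0, -0.165, 0]
}}

```text
t: 24.4
tool_pos: [0.5762, -0.3198, 0.2069]
tool_rot: [-0.001, 3.114, -0.012]
contact_force: [0.3, -0.5, -0.5]
opening: 0.0217
```

```bash
python3 - <<'E'
from h import *
go(loc(U,UY,.046,0),.17,UY)
s=snap("scene","s6.png")
cv2.imwrite("pics/c8.png",cv2.resize(s[50:140,90:210,::-1],(800,600),interpolation=cv2.INTER_CUBIC))
E
```

```text
t24.40 d [0.0287 0.6192 0.0253] turn -17.68 rows>=13 tilt [ 0.0278 -0.0078] open 0.0217 F [ 0.3 -0.5 -0.5] pos [ 0.5762 -0.3198  0.2069]
```

View pics/c8.png

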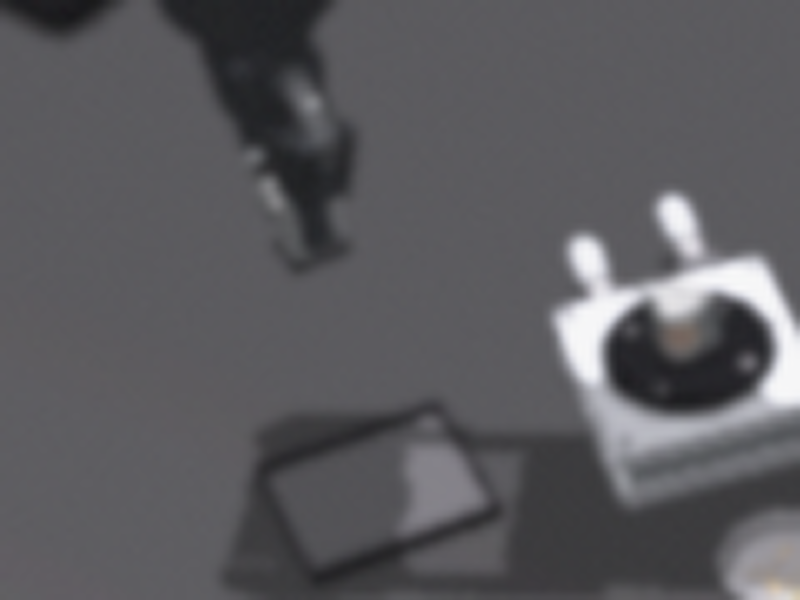

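Call:
{"method": "move_arm", "body": {
  "deltas": [-0.8, 0.001, 0.02, 0, -1, -0.8, 0.003, 0.06, 0, -2, -0.8, 0.005, 0.105, 0, -3, -0.8, 0.007, 0.15, 0, -5, -0.8, 0.009, 0.195, 0, -7, -0.8, 0.011, 0.24, 0, -9, -0.8, 0.013, 0.285, 0, -11, -0.8, 0.015, 0.325, 0, -12, -0.8, 0.016, 0.35, 0, -13, -0.8, 0.016, 0.36, 0, -13]
}}

```text
t: 25.45
tool_pos: [0.5571, 0.0438, 0.1995]
tool_rot: [-0.36, 3.101, -0.011]
contact_force: [-0.4, -0.2, -1.4]
opening: 0.0218
```

```bash
python3 -c "
from h import *
go(loc(U,UY,.047,0),.11,UY)"
```

```text
t25.45 d [-0.049   0.2515  0.0822] turn -4.45 rows>=6 tilt [ 0.0204 -0.0047] open 0.0218 F [-0.4 -0.2 -1.4] pos [0.5571 0.0438 0.1995]
```

Call:
{"method": "move_arm", "body": {
  "deltas": [-0.8, -0.005, 0.025, 0, -1, -0.8, -0.013, 0.065, 0, -2, -0.8, -0.021, 0.105, 0, -3, -0.8, -0.029, 0.15, 0, -4.45, -0.8, -0.037, 0.19, 0.005, -4.45, -0.8, -0.044, 0.225, 0.02, -4.45, -0.8, -0.048, 0.244, 0.04, -4.45, -0.8, -0.049, 0.251, 0.06, -4.45, -0.8, -0.049, 0.2515, 0.075, -4.45, -0.8, -0.049, 0.2515, 0.08, -4.45]
}}

```text
t: 26.45
tool_pos: [0.547, 0.2983, 0.1146]
tool_rot: [-0.481, 3.09, -0.015]
contact_force: [-0.7, -0.9, -0.3]
opening: 0.0216
```

```bash
python3 -c "
from h import *
go(loc(U,UY,.047,0),.0363,UY)"
```

```text
t26.45 d [-0.0011  0.0014  0.0723] turn -0.02 rows>=2 tilt [ 0.0152 -0.0071] open 0.0216 F [-0.7 -0.9 -0.3] pos [0.547  0.2983 0.1146]
```

Call:
{"method": "move_arm", "body": {
  "deltas": [-0.8, -0.001, 0.0014, 0.02, 0, -0.8, -0.001, 0.0014, 0.04, 0, -0.8, -0.001, 0.0014, 0.053, 0, -0.8, -0.001, 0.0014, 0.06, 0, -0.8, -0.001, 0.0014, 0.063, 0, -0.8, -0.001, 0.0014, 0.064, 0, -0.8, -0.001, 0.0014, 0.064, 0]
}}

```text
t: 27.15
tool_pos: [0.5492, 0.2997, 0.0515]
tool_rot: [-0.481, 3.089, -0.014]
contact_force: [-0.8, -0.1, -0.4]
opening: 0.0219
```

```bash
python3 - <<'E'
from h import *
go(loc(U,UY,.047,0),.0363,UY)
s=snap("scene","s7.png")
cv2.imwrite("pics/c9.png",cv2.resize(s[195:285,215:315,::-1],(660,594),interpolation=cv2.INTER_CUBIC))
E
```

```text
t27.15 d [0.0005 0.0001 0.0092] turn -0.02 rows>=1 tilt [ 0.0167 -0.0066] open 0.0219 F [-0.8 -0.1 -0.4] pos [0.5492 0.2997 0.0515]
```

View pics/c9.png

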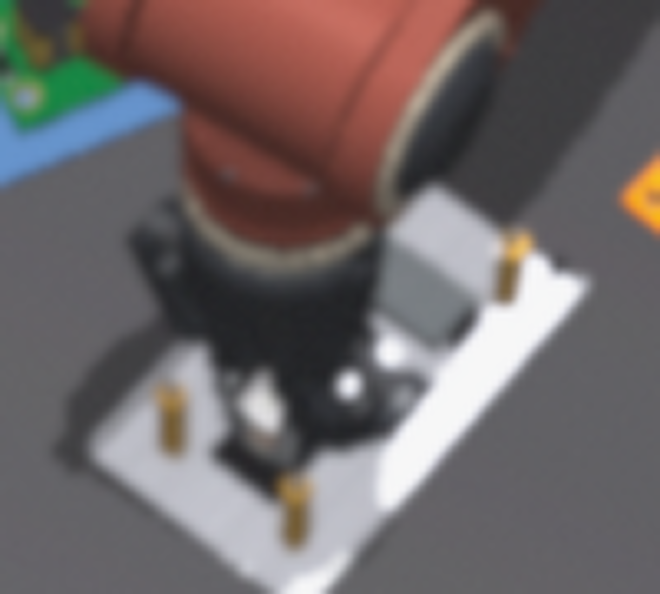

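The spare hangs just above the socket (crop 265,410), between the two studs. Inserting it.

Call:
{"method": "move_arm", "body": {
  "deltas": [-0.8, 0.0003, 0, 0.002, 0, -0.8, 0.0003, 0, 0.004, 0, -0.8, 0.0003, 0, 0.006, 0, -0.8, 0.0003, 0, 0.008, 0, -0.8, 0.0003, 0, 0.009, 0, -0.8, 0.0003, 0, 0.01, 0, -0.8, 0.0003, 0, 0.01, 0]
}}

```text
t: 27.9
tool_pos: [0.549, 0.2995, 0.0424]
tool_rot: [-0.481, 3.09, -0.015]
contact_force: [-3.9, -1.2, 4.3]
opening: 0.0214
```

```bash
python3 -c "
from h import *
go(loc(U,UY,.047,0),.0363,UY)"
```

```text
t27.90 d [0.0002 0.     0.0001] turn -0.01 rows>=1 tilt [ 0.0159 -0.0069] open 0.0214 F [-3.9 -1.2  4.3] pos [0.549  0.2995 0.0424]
```

It seated at the expected depth. Releasing, then going to the large board.

Call:
{"method": "move_arm", "body": {
  "deltas": [-0.6, 0, 0, 0, 0, -0.3, 0, 0, 0, 0, 0, 0, 0, 0, 0, 0.1, 0, 0, 0, 0, 0.1, 0, 0, -0.01, 0, 0.1, 0, 0, -0.03, 0, 0.1, 0, 0, -0.07, 0, 0.1, 0, 0, -0.11, 0, 0.1, 0, 0, -0.14, 0, 0.1, 0, 0, -0.15, 0]
}}

```text
t: 28.9
tool_pos: [0.5486, 0.3015, 0.1981]
tool_rot: [-0.48, 3.082, -0.011]
contact_force: [0.9, -0.2, -0.4]
opening: 0.0473
```

```bash
python3 -c "
from h import *
go([.525,-.0217],.15,MY)"
```

```text
t28.90 d [ 0.1217 -0.3003  0.0428] turn 22.56 rows>=7 tilt [ 0.0237 -0.0037] open 0.0473 F [ 0.9 -0.2 -0.4] pos [0.5486 0.3015 0.1981]
```

Call:
{"method": "move_arm", "body": {
  "deltas": [0.1, 0.01, -0.025, 0, 3, 0.1, 0.026, -0.065, 0, 7, 0.1, 0.044, -0.108, 0, 11, 0.1, 0.062, -0.153, 0, 15, 0.1, 0.08, -0.197, 0, 18, 0.1, 0.097, -0.24, 0, 21, 0.1, 0.11, -0.272, 0, 22.5, 0.1, 0.118, -0.292, 0, 22.6, 0.1, 0.1217, -0.3, 0, 22.6]
}}

```text
t: 29.8
tool_pos: [0.5231, -0.023, 0.1976]
tool_rot: [0.137, 3.116, -0.004]
contact_force: [0.1, 0.8, 1.3]
opening: 0.047
```

```bash
python3 - <<'E'
from h import *
go([.525,-.0217],.15,MY)
s=snap("scene","s8.png")
im=np.hstack([cv2.resize(s[140:240,160:265,::-1],(400,381),interpolation=cv2.INTER_CUBIC),cv2.resize(s[205:295,215:310,::-1],(400,381),interpolation=cv2.INTER_CUBIC)])
cv2.imwrite("pics/c10.png",im)
go([.525,-.0217],.15,MY)
E
```

```text
t29.80 d [-0.0008  0.0016  0.0417] turn -0.18 rows>=1 tilt [ 0.022  -0.0037] open 0.0470 F [0.1 0.8 1.3] pos [ 0.5231 -0.023   0.1976]
 t29.85 d [-0.0007  0.0016  0.0418] turn -0.17 rows>=1 tilt [ 0.0221 -0.0041] open 0.0466 F [ 0.9 -0.3 -0. ] pos [ 0.5232 -0.0231  0.1978]
```

View pics/c10.png

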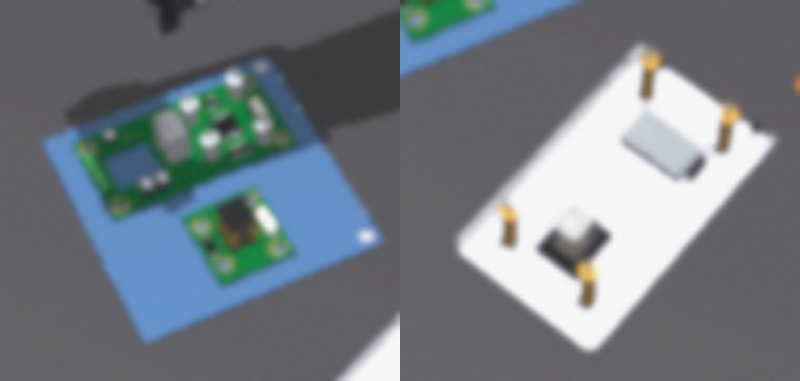

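Everything is in place: the spare is upright in the socket (right crop 575,235), and both boards are flat on the mat with the sink at left crop (172,135). Re-gripping the large board at the pose where I released it.

Call:
{"method": "move_arm", "body": {
  "deltas": [0.1, 0, 0.0016, 0.025, -0.17, 0.1, 0, 0.0016, 0.065, -0.17, 0.1, 0, 0.0016, 0.105, -0.17, 0.1, 0.001, 0.0016, 0.132, -0.17, 0.1, 0.001, 0.0016, 0.148, -0.17, 0.1, 0.001, 0.0016, 0.156, -0.17, 0.1, 0.001, 0.0016, 0.159, -0.17, 0.1, 0.001, 0.0016, 0.1595, -0.17, 0.1, 0.001, 0.0016, 0.1595, -0.17]
}}

```text
t: 30.75
tool_pos: [0.5268, -0.022, 0.0394]
tool_rot: [0.132, 3.114, -0.005]
contact_force: [0.4, -0.3, 0.8]
opening: 0.0466
```

```bash
python3 -c "
from h import *
go([.525,-.0217],.032,MY)"
```

```text
t30.75 d [0.0019 0.0001 0.0014] turn 0.02 rows>=1 tilt [ 0.0241 -0.0044] open 0.0466 F [ 0.4 -0.3  0.8] pos [ 0.5268 -0.022   0.0394]
```

Call:
{"method": "move_arm", "body": {
  "deltas": [0, 0.002, 0, 0.001, 0, -0.1, 0.002, 0, 0.001, 0, -0.2, 0.002, 0, 0.001, 0, -0.3, 0.002, 0, 0.001, 0, -0.4, 0.002, 0, 0.001, 0, -0.5, 0.002, 0, 0.001, 0, -0.8, 0.002, 0, 0.001, 0, -0.8, 0.002, 0, 0.001, 0, -0.8, 0.002, 0, 0.001, 0],
  "force": 70
}}

```text
t: 31.65
tool_pos: [0.5251, -0.0219, 0.0389]
tool_rot: [0.132, 3.114, -0.005]
contact_force: [-1.8, -0.1, 5.7]
opening: 0.0242
```

```bash
python3 -c "
from h import *
go([.525,-.0217],.032,MY)"
```

```text
t31.65 d [0.0001 0.0002 0.0009] turn 0.02 rows>=1 tilt [ 0.0244 -0.0045] open 0.0242 F [-1.8 -0.1  5.7] pos [ 0.5251 -0.0219  0.0389]
```

Call:
{"method": "move_arm", "body": {
  "deltas": [-0.8, 0, 0, -0.004, 0, -0.8, 0, 0, -0.01, 0, -0.8, 0, 0, -0.02, 0, -0.8, 0, 0, -0.04, 0, -0.8, 0, 0, -0.065, 0, -0.8, 0, 0, -0.095, 0, -0.8, 0, 0, -0.125, 0, -0.8, 0, 0, -0.145, 0, -0.8, 0, 0, -0.15, 0, -0.8, 0, 0, -0.15, 0]
}}

```text
t: 32.65
tool_pos: [0.5218, -0.0212, 0.1898]
tool_rot: [0.132, 3.112, -0.006]
contact_force: [0.2, 0.1, -2.1]
opening: 0.0245
```

```bash
python3 -c "
from h import *
go([.5154,.2888],.13,UY)"
```

```text
t32.65 d [0.034  0.3085 0.0521] turn -22.55 rows>=7 tilt [ 0.0264 -0.0048] open 0.0245 F [ 0.2  0.1 -2.1] pos [ 0.5218 -0.0212  0.1898]
```

Call:
{"method": "move_arm", "body": {
  "deltas": [-0.8, 0.003, 0.025, 0, -3, -0.8, 0.007, 0.065, 0, -7, -0.8, 0.012, 0.108, 0, -11, -0.8, 0.017, 0.153, 0, -15, -0.8, 0.022, 0.197, 0, -18, -0.8, 0.027, 0.24, 0, -21, -0.8, 0.03, 0.275, 0.003, -22.55, -0.8, 0.033, 0.298, 0.01, -22.55, -0.8, 0.034, 0.3085, 0.02, -22.55, -0.8, 0.034, 0.3085, 0.03, -22.55]
}}

```text
t: 33.65
tool_pos: [0.5139, 0.2892, 0.1557]
tool_rot: [-0.482, 3.081, -0.015]
contact_force: [1.0, -0.5, -1.6]
opening: 0.0248
```

```bash
python3 -c "
from h import *
go([.5154,.2888],.104,UY)"
```

```text
t33.65 d [-0.0004 -0.0003  0.0457] turn 0.08 rows>=1 tilt [ 0.0239 -0.0061] open 0.0248 F [ 1.  -0.5 -1.6] pos [0.5139 0.2892 0.1557]
```

Call:
{"method": "move_arm", "body": {
  "deltas": [-0.8, 0, 0, 0.02, 0.1, -0.8, 0, 0, 0.036, 0.1, -0.8, 0, 0, 0.046, 0.1, -0.8, 0, 0, 0.051, 0.1, -0.8, 0, 0, 0.053, 0.1, -0.8, 0, 0, 0.053, 0.1]
}}

```text
t: 34.25
tool_pos: [0.5155, 0.2888, 0.1031]
tool_rot: [-0.479, 3.081, -0.015]
contact_force: [-1.1, -0.4, -1.0]
opening: 0.0247
```

```bash
python3 - <<'E'
from h import *
go([.5154,.2888],.0775,UY)
s=snap("scene","s9.png")
cv2.imwrite("pics/c11.png",cv2.resize(s[190:290,210:315,::-1],(630,600),interpolation=cv2.INTER_CUBIC))
E
```

```text
t34.25 d [0.0005 0.0003 0.0196] turn -0.03 rows>=1 tilt [ 0.0246 -0.0059] open 0.0247 F [-1.1 -0.4 -1. ] pos [0.5155 0.2888 0.1031]
```

View pics/c11.png

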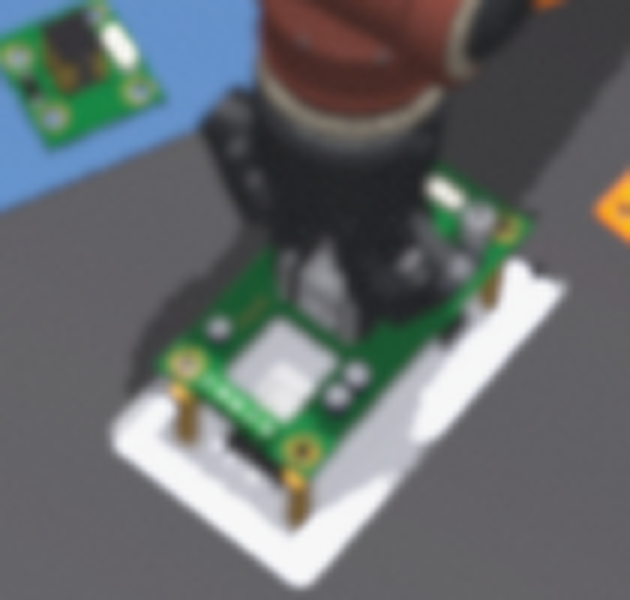

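```bash
python3 - <<'E'
from h import *
C=lambda x,y:(210+x/6-.5,190+y/6-.5);S=lambda x,y:(222+(x-400)/5-.5,210+y/5-.5)
c,s=np.cos(UY),np.sin(UY);R=np.array([[c,s],[-s,c]])
for h,st in(((301,450),(585,296)),((187,362),(493,228)),((508,227),(755,110))):
    d=ray("scene",C(*h),.070)-ray("scene",S(*st),.053);print(np.round(R@d[:2]*1000,1))
E
```

```text
[-4.4 -0. ]
[-6.  -2.7]
[-4.3  0.8]
```

```bash
python3 - <<'E'
from h import *
C=lambda x,y:(210+x/6-.5,190+y/6-.5);S=lambda x,y:(222+(x-400)*.2125-.5,205+y*88/469-.5)
c,s=np.cos(UY),np.sin(UY);R=np.array([[c,s],[-s,c]])
for h,st in(((301,450),(578,337)),((187,362),(489,261)),((508,227),(740,138))):
    P=ray("scene",S(*st),.053);e=proj("scene",P+[0,0,.0196]);d=ray("scene",C(*h),P[2]+.0196)-P
    print("expected px",np.round(((e+.5)-[210,190])*6),"seen",h,np.round(R@d[:2]*1000,1))
# precise: template offset of the board's +x end between initial and now
a=cv2.imread("pics/scene0.png");b=cv2.imread("pics/s9.png")
x,y=230,240
t=a[y:y+36,x:x+40];res=cv2.matchTemplate(b[200:290,205:300],t,cv2.TM_CCOEFF_NORMED);_,v,_,p=cv2.minMaxLoc(res)
print("template shift",p[0]+205-x,p[1]+200-y,v,"expected",proj("scene",[.575,.31,.0706])-proj("scene",[.575,.31,.051]))
E
```

```text
expected px [300. 449.] seen (301, 450) [0.1 0.8]
expected px [185. 362.] seen (187, 362) [-0.8  0.6]
expected px [509. 223.] seen (508, 227) [2.  0.9]
template shift 0 -2 0.8335630893707275 expected [-0.01131477 -3.47846371]
```

Compared with the in-place picture, the holes are where they should be to about 1 mm. Lowering onto the studs.

Call:
{"method": "move_arm", "body": {
  "deltas": [-0.8, 0.0003, 0, 0.004, 0, -0.8, 0.0003, 0, 0.008, 0, -0.8, 0.0003, 0, 0.011, 0, -0.8, 0.0003, 0, 0.014, 0, -0.8, 0.0003, 0, 0.0165, 0, -0.8, 0.0003, 0, 0.0185, 0, -0.8, 0.0003, 0, 0.0195, 0, -0.8, 0.0003, 0, 0.0202, 0, -0.8, 0.0003, 0, 0.0205, 0]
}}

```text
t: 35.2
tool_pos: [0.5158, 0.2888, 0.084]
tool_rot: [-0.479, 3.081, -0.015]
contact_force: [-4.6, -3.6, 7.3]
opening: 0.0246
```

```bash
python3 -c "
from h import *
go([.5154,.2888],.0775,UY)"
```

```text
t35.20 d [0.0004 0.0001 0.0005] turn -0.02 rows>=1 tilt [ 0.0244 -0.0059] open 0.0246 F [-4.6 -3.6  7.3] pos [0.5158 0.2888 0.084 ]
```

Call:
{"method": "move_arm", "body": {
  "deltas": [-0.8, 0, 0, 0.001, 0, -0.8, 0, 0, 0.0015, 0, -0.4, 0, 0, 0.001, 0, 0, 0, 0, 0.0005, 0, 0.1, 0, 0, 0, 0, 0.1, 0, 0, -0.01, 0, 0.1, 0, 0, -0.035, 0, 0.1, 0, 0, -0.07, 0, 0.1, 0, 0, -0.1, 0, 0.1, 0, 0, -0.11, 0]
}}

```text
t: 36.2
tool_pos: [0.5151, 0.2903, 0.1991]
tool_rot: [-0.478, 3.074, -0.012]
contact_force: [-0.0, 0.4, -0.2]
opening: 0.0471
```

```bash
python3 -c "
from h import *
go([.5229,.0783],.15,MY)"
```

```text
t36.20 d [ 0.0583 -0.2038  0.0439] turn 22.55 rows>=5 tilt [ 0.0316 -0.0029] open 0.0471 F [-0.   0.4 -0.2] pos [0.5151 0.2903 0.1991]
```

Call:
{"method": "move_arm", "body": {
  "deltas": [0.1, 0.007, -0.025, 0, 4, 0.1, 0.018, -0.065, 0, 9, 0.1, 0.031, -0.108, 0, 14, 0.1, 0.042, -0.148, 0, 18, 0.1, 0.051, -0.18, 0, 21, 0.1, 0.056, -0.198, 0, 22.5, 0.1, 0.0583, -0.2038, 0.005, 22.55, 0.1, 0.0583, -0.2038, 0.01, 22.55]
}}

```text
t: 37.0
tool_pos: [0.5216, 0.078, 0.189]
tool_rot: [0.133, 3.108, -0.002]
contact_force: [-0.4, -0.2, 0.1]
opening: 0.0468
```

```bash
python3 - <<'E'
from h import *
go([.5229,.0783],.0315,MY)
s=snap("scene","s10.png")
a=cv2.imread("pics/scene0.png");b=cv2.imread("pics/s10.png")
for (x,y,w,h) in((228,238,42,38),):
    A=cv2.resize(a[y:y+h,x:x+w],None,fx=8,fy=8,interpolation=2);B=cv2.resize(b[y-6:y+h+6,x-6:x+w+6],None,fx=8,fy=8,interpolation=2)
    _,v,_,p=cv2.minMaxLoc(cv2.matchTemplate(B,A,cv2.TM_CCOEFF_NORMED));print("shift px",p[0]/8-6,p[1]/8-6,v)
im=np.hstack([cv2.resize(q[205:290,220:310],(400,378),interpolation=cv2.INTER_CUBIC) for q in(a,b)]);cv2.imwrite("pics/c12.png",im)
E
```

```text
t37.00 d [0.0034 0.0004 0.1515] turn -0.03 rows>=4 tilt [ 0.031  -0.0026] open 0.0468 F [-0.4 -0.2  0.1] pos [0.5216 0.078  0.189 ]
shift px 0.25 0.375 0.9837915897369385
```

View pics/c12.png

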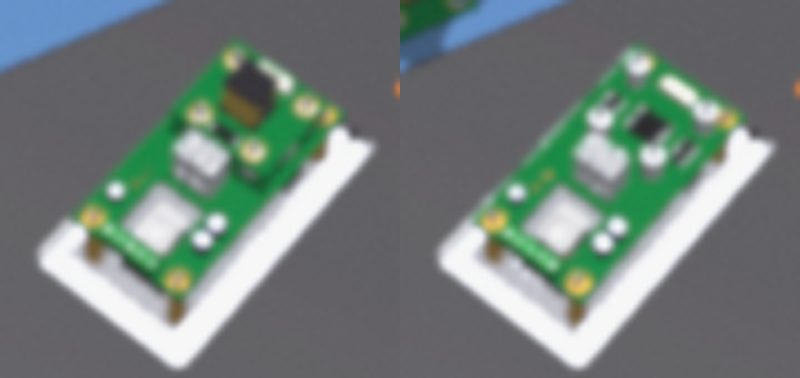

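The large board is home, matching the original picture within 0.4 px (left is before, right is now). Gripping the small board.

Call:
{"method": "move_arm", "body": {
  "deltas": [0.1, 0.001, 0.0004, 0.025, 0, 0.1, 0.002, 0.0004, 0.065, 0, 0.1, 0.003, 0.0004, 0.105, 0, 0.1, 0.0034, 0.0004, 0.13, 0, 0.1, 0.0034, 0.0004, 0.143, 0, 0.1, 0.0034, 0.0004, 0.149, 0, 0.1, 0.0034, 0.0004, 0.151, 0, 0.1, 0.0034, 0.0004, 0.1515, 0, 0.1, 0.0034, 0.0004, 0.1515, 0]
}}

```text
t: 37.95
tool_pos: [0.5232, 0.0791, 0.0379]
tool_rot: [0.131, 3.107, -0.002]
contact_force: [0.2, -0.4, -0.1]
opening: 0.0469
```

```bash
python3 -c "
from h import *
go([.5229,.0783],.0302,MY)"
```

```text
t37.95 d [ 0.0003 -0.0009  0.0016] turn 0.03 rows>=1 tilt [ 0.0318 -0.0024] open 0.0469 F [ 0.2 -0.4 -0.1] pos [0.5232 0.0791 0.0379]
```

Call:
{"method": "move_arm", "body": {
  "deltas": [0, 0.0003, -0.0008, 0.001, 0, -0.1, 0.0003, -0.0008, 0.001, 0, -0.2, 0.0003, -0.0008, 0.001, 0, -0.3, 0.0003, -0.0008, 0.001, 0, -0.4, 0.0003, -0.0008, 0.001, 0, -0.5, 0.0003, -0.0008, 0.001, 0, -0.8, 0.0003, -0.0008, 0.001, 0, -0.8, 0.0003, -0.0008, 0.001, 0, -0.8, 0.0003, -0.0008, 0.001, 0],
  "force": 50
}}

```text
t: 38.85
tool_pos: [0.5231, 0.0783, 0.0371]
tool_rot: [0.131, 3.107, -0.002]
contact_force: [-0.4, 0.1, 2.8]
opening: 0.025
```

```bash
python3 -c "
from h import *
go([.5229,.0783],.0302,MY)"
```

```text
t38.85 d [ 0.0003 -0.0001  0.0009] turn 0.03 rows>=1 tilt [ 0.0322 -0.0024] open 0.0250 F [-0.4  0.1  2.8] pos [0.5231 0.0783 0.0371]
```

Call:
{"method": "move_arm", "body": {
  "deltas": [-0.8, 0, 0, -0.004, 0, -0.8, 0, 0, -0.01, 0, -0.8, 0, 0, -0.02, 0, -0.8, 0, 0, -0.04, 0, -0.8, 0, 0, -0.065, 0, -0.8, 0, 0, -0.095, 0, -0.8, 0, 0, -0.13, 0, -0.8, 0, 0, -0.16, 0, -0.8, 0, 0, -0.17, 0, -0.8, 0, 0, -0.17, 0]
}}

```text
t: 39.85
tool_pos: [0.5186, 0.0788, 0.2092]
tool_rot: [0.131, 3.102, -0.001]
contact_force: [0.7, 0.6, -1.4]
opening: 0.025
```

```bash
python3 -c "
from h import *
go([.4709,.2745],.15,UY)"
```

```text
t39.85 d [0.066  0.1909 0.051 ] turn -22.55 rows>=5 tilt [ 0.0364 -0.0024] open 0.0250 F [ 0.7  0.6 -1.4] pos [0.5186 0.0788 0.2092]
```

Call:
{"method": "move_arm", "body": {
  "deltas": [-0.8, 0.008, 0.023, 0, -4, -0.8, 0.021, 0.06, 0, -9, -0.8, 0.035, 0.1, 0, -14, -0.8, 0.048, 0.14, 0, -18, -0.8, 0.058, 0.17, 0, -21, -0.8, 0.064, 0.186, 0.003, -22.55, -0.8, 0.066, 0.191, 0.015, -22.55, -0.8, 0.066, 0.191, 0.03, -22.55, -0.8, 0.066, 0.191, 0.04, -22.55, -0.8, 0.066, 0.191, 0.043, -22.55]
}}

```text
t: 40.85
tool_pos: [0.4694, 0.2729, 0.1606]
tool_rot: [-0.476, 3.074, -0.015]
contact_force: [0.3, -0.2, -0.8]
opening: 0.0253
```

```bash
python3 -c "
from h import *
go([.4709,.2744],.0991+.02,UY)"
```

```text
t40.85 d [-0.0008  0.0014  0.0355] turn -0.10 rows>=1 tilt [ 0.0317 -0.0046] open 0.0253 F [ 0.3 -0.2 -0.8] pos [0.4694 0.2729 0.1606]
```

Call:
{"method": "move_arm", "body": {
  "deltas": [-0.8, 0, 0.0007, 0.015, -0.1, -0.8, -0.0005, 0.0013, 0.027, -0.1, -0.8, -0.0008, 0.0013, 0.033, -0.1, -0.8, -0.0008, 0.0013, 0.035, -0.1, -0.8, -0.0008, 0.0013, 0.0355, -0.1, -0.8, -0.0008, 0.0013, 0.0355, -0.1]
}}

```text
t: 41.45
tool_pos: [0.4713, 0.2745, 0.1258]
tool_rot: [-0.479, 3.073, -0.014]
contact_force: [-0.0, -0.0, -1.9]
opening: 0.0252
```

```bash
python3 - <<'E'
from h import *
go([.4709,.2744],.0991,UY)
s=snap("scene","s11.png")
cv2.imwrite("pics/c13.png",cv2.resize(s[190:290,210:315,::-1],(630,600),interpolation=cv2.INTER_CUBIC))
C=lambda x,y:np.array([x/6+210-.5,190+y/6-.5])
S=lambda x,y:(222+(x-400)*.2125-.5,205+y*88/469-.5)
for p in((659,181),(602,135),(715,127)):
    P=ray("scene",S(*p),.077);print("hole expected crop px",np.round((proj("scene",P+[0,0,.020])+.5-[210,190])*6))
E
```

```text
t41.45 d [0.001  0.0003 0.0206] turn 0.00 rows>=1 tilt [ 0.0328 -0.0042] open 0.0252 F [-0.  -0.  -1.9] pos [0.4713 0.2745 0.1258]
hole expected crop px [404. 271.]
hole expected crop px [331. 218.]
hole expected crop px [477. 209.]
```

View pics/c13.png

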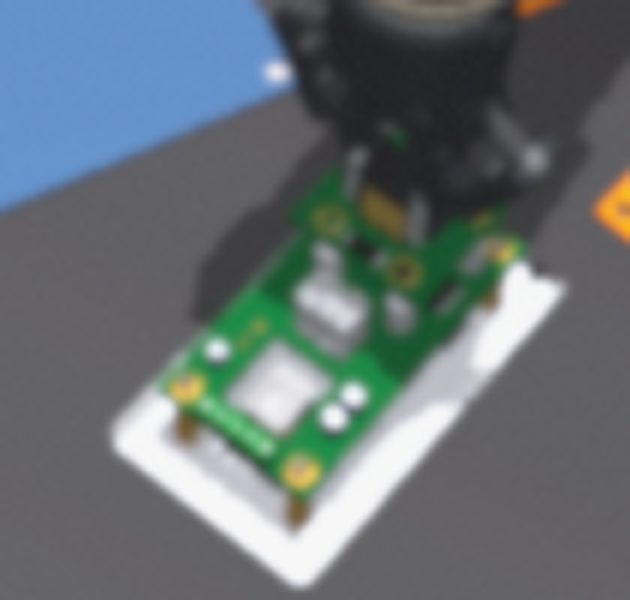

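The holes are at crop (403,271) and (329,220), against expected (404,271) and (331,218), so they line up. Lowering.

Call:
{"method": "move_arm", "body": {
  "deltas": [-0.8, 0.0005, 0.0006, 0.004, 0, -0.8, 0.0007, 0.0006, 0.008, 0, -0.8, 0.0007, 0.0006, 0.011, 0, -0.8, 0.0007, 0.0006, 0.014, 0, -0.8, 0.0007, 0.0006, 0.0165, 0, -0.8, 0.0007, 0.0006, 0.0185, 0, -0.8, 0.0007, 0.0006, 0.0198, 0, -0.8, 0.0007, 0.0006, 0.0208, 0, -0.8, 0.0007, 0.0006, 0.0216, 0]
}}

```text
t: 42.4
tool_pos: [0.4713, 0.2749, 0.1051]
tool_rot: [-0.479, 3.073, -0.014]
contact_force: [-3.5, -2.2, 7.8]
opening: 0.0252
```

```bash
python3 -c "
from h import *
go([.4709,.2744],.0991,UY)"
```

```text
t42.40 d [ 0.0005 -0.0003  0.    ] turn 0.01 rows>=1 tilt [ 0.0325 -0.0042] open 0.0252 F [-3.5 -2.2  7.8] pos [0.4713 0.2749 0.1051]
```

Seated at exactly the expected height. A light press, then release, lift and back off.

Call:
{"method": "move_arm", "body": {
  "deltas": [-0.8, 0, 0, 0.001, 0, -0.8, 0, 0, 0.0015, 0, -0.4, 0, 0, 0.001, 0, 0, 0, 0, 0.0005, 0, 0.1, 0, 0, 0, 0, 0.1, 0, 0, -0.01, 0, 0.1, 0, 0, -0.035, 0, 0.1, 0, 0, -0.07, 0, 0.1, 0, 0, -0.11, 0, 0.1, 0, 0, -0.14, 0]
}}

```text
t: 43.4
tool_pos: [0.4672, 0.2757, 0.2486]
tool_rot: [-0.479, 3.07, -0.013]
contact_force: [1.0, -0.1, 0.4]
opening: 0.0469
```

Call:
{"method": "move_arm", "body": {
  "deltas": [0.1, 0.01, 0.02, 0, 0, 0.1, 0.02, 0.06, 0, 0, 0.1, 0.03, 0.1, 0, 0, 0.1, 0.04, 0.145, 0, 0, 0.1, 0.05, 0.19, 0, 0, 0.1, 0.06, 0.23, 0, 0, 0.1, 0.07, 0.265, 0, 0, 0.1, 0.075, 0.285, 0, 0, 0.1, 0.08, 0.295, 0, 0, 0.1, 0.08, 0.3, 0, 0]
}}

```text
t: 44.4
tool_pos: [0.2992, 0.5375, 0.2421]
tool_rot: [-0.48, 3.069, -0.013]
contact_force: [-0.3, -0.6, 0.5]
opening: 0.0472
```

```bash
python3 - <<'E'
from h import *
s=snap("scene","s12.png");t=snap("top","t12.png");print(get_obs()["t"],get_obs()["contact_force"],get_obs()["tool_pos"])
for n,(x,y,w,h) in(("scene",(228,215,75,65)),("top",(196,152,48,62))):
    a=cv2.imread("pics/%s0.png"%n);b=cv2.imread("pics/%s12.png"%n[0])
    A=cv2.resize(a[y:y+h,x:x+w],None,fx=8,fy=8,interpolation=2);B=cv2.resize(b[y-6:y+h+6,x-6:x+w+6],None,fx=8,fy=8,interpolation=2)
    _,v,_,p=cv2.minMaxLoc(cv2.matchTemplate(B,A,cv2.TM_CCOEFF_NORMED));print(n,"shift px",p[0]/8-6,p[1]/8-6,v)
b=cv2.imread("pics/s12.png");q=cv2.imread("pics/t12.png")
im=np.hstack([cv2.resize(b[60:290,110:310],(522,600),interpolation=cv2.INTER_CUBIC),cv2.resize(np.vstack([q[145:220,188:252],q[195:270,385:449]]),(256,600),interpolation=cv2.INTER_CUBIC)]);cv2.imwrite("pics/c14.png",im)
E
```

```text
44.5 [0.18393402 0.02615927 0.23305114] [0.30006271 0.5370001  0.24203009]
scene shift px 0.0 0.375 0.9885011315345764
top shift px -0.25 -0.25 0.9537089467048645
```

View pics/c14.png

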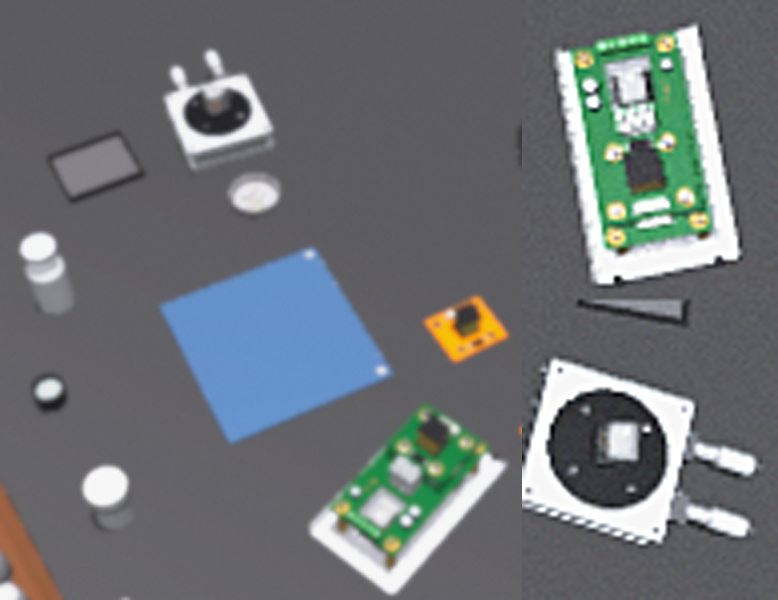

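The small board is back on its posts, the failed relay is upright on the plate, and the bottle and dish haven't moved. One number to check, then hand in.

```bash
python3 -c "
from h import *
print(ray('top',(409.7,229.5),.08),St)
order.finish_job()"
```

```text
[ 0.41033191 -0.29319049  0.08      ] [ 0.409  -0.2953]
the job is handed in; nothing more can be done
```

The job is finished and handed in at about 44.5 s of the 144 s. I did it in the order you gave: both boards off and onto the mat, failed relay to the stage, spare into the socket, then the large board and the small board back on.

Last checks:
- **Boards:** together they match the starting pictures to about 0.4 px, under 1 mm, and they are the same way round. The small board stopped at exactly the height I expected and the large one within 0.5 mm. I then gave each a light press.
- **Failed relay:** it stands upright on the plate, about 2.5 mm from the middle by a rough ray cast.
- **Spare relay:** it seated at the expected depth and stood upright in the socket before the large board covered it.
- **Bystanders:** the bottle and screw dish look unmoved in the last picture, and I did not go near any look-alike board.

Forces stayed small in every reading I took, at most about 19 N and below 11 N in most. The gripper drifted to about 2° of tilt over the job. The tilt was mostly about the jaw axis, and I saw no effect on the placing.

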